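Take the valve block out of the vise and hold it over the light

ROBOT

A 6-joint arm with a two-finger parallel gripper is mounted at the origin on the work surface. World frame = base frame: x ahead of the robot, y to its left, z up, the work surface at z = 0. Lengths are in mm, angles in rad, forces in N, time in s.
With the tool pointing down it reaches from about 275 to 750 mm from the base axis. Payload 10.2 kg.
Tool frame: the origin (TCP) lies between the finger pads; the fingertips stand 19 mm ahead of it and the grasp point (between the pads) is the TCP; z points along the fingers, y is the line along which they close (so a half turn about z gives the same grasp; the last joint's range is limited). The gripper opens to 85 mm and grips with 20 to 120 N. Pads are 22 mm wide; open, the fingers measure 114 mm over their backs; the gripper's body (76 mm by 85 mm) begins 54 mm behind the grasp point. The pads swing forward as they close: fully open they stand 13 mm farther back than shut.
Start: joints at [-1.465, 0.313, 1.498, -0, 1.331, -0.223], TCP at [169.514, -496.886, 210.894] pointing down, gripper open.
Joint ranges: [-2.94, 2.94], [-0.97, 2.17], [0.19, 2.56], [-1.23, 4.37], [0.02, 3.11], [-2.88, 2.88]. Speed limits (rad/s): [2.39, 2.39, 3.01, 3.14, 3.14, 3.14].

INTERFACE

Orientations are given as a unit quaternion [w, x, y, z].
In Python, from rig import sense, capture, finish_job gives the robot as it stands. The module is installed in compiled form; this text tells all that it offers.
- The arm moves only by the tool move_arm, never from a script. Its argument "moves" is a list of rows, each an object with "turn": the turn, a rotation vector about the tool's x, y, z in rad, a list of three; "translation": the shift along the tool's x, y, z in mm, a list of three; "hand": the opening, from 0 (shut) to 1 (fully open). In form: [{"turn": [wx, wy, wz], "translation": [x, y, z], "hand": hand}, ...]. A call has 1 to 10 rows; each row shifts and turns the commanded pose from where the row before left it, along the tool's axes as they then stand; what a row does not reach is not made up. A row lasts 1/12 s, in which the tool goes at most 41.7 mm and 7.16 degrees, less where a joint would pass 70% of its speed; a pose out of reach is approached as far as the arm can. A call with a gripper value outside its range is refused whole. The fingers move at their own pace and stop on an object; "grip_force" is the grip in N (left out, the last holds). Time passes only in rows, so rows that do not move let the fingers close. It gives the time, the measured TCP pose, the force, the opening and the grip force at its end, in the units of the state.
- sense(): the state, without advancing time (a new reading comes with each control period).
- capture(name): name is "side" or "top" or "wrist"; returns a dict with "image" (420x560x3 uint8, blue, green, red), "z_map" (420x560 float32, mm along the optical axis (not along the pixel's ray), 0 where there is no reading), "vertical_fov" (degrees; the focal length in pixels is half the picture's height over the tangent of half this angle, whatever the lens; pixels are square), "cx", "cy" (the principal point, pixels), "k1" (the pictures are not rectified: a ray, as slopes to the right and down, at radius r is drawn at 1 + k1 r^2 times it, then the intrinsics apply), "R" (3x3) and "t" (3): a world point X has camera coordinates R X + t; the wrist camera has in their place "T_tool_cam" (4x4, takes a point from camera to tool coordinates, whose origin is the TCP and whose axes are the flange's). Camera axes: x right, y down, z forward; pixel columns grow to the right and rows downward; lengths in mm; the calibration is good to about 2 mm. A picture is of the moment at which its call begins: read the wrist's pose just before it.
- finish_job(): hands the job in; it is judged then, once.
The state is a dict: "time_s": time; "joints": joint angles; "dq": joint speeds; "tau": joint torques, N m; "eef_pos": TCP position; "ee_rot": TCP orientation; "force": force on the tool from outside, world axes, zero at the start; "wrist_torque": the same for the moment, N m; "grip_width": opening from 0.0 (shut) to 1.0 (fully open); "grip_force": force on a finger pad.
Only numpy, scipy, OpenCV 4.12 (cv2) and the standard library are available. Lean on these libraries where they do the work, as an engineer would, in place of code of your own. Each camera call takes 0.05 s, during which the arm holds its last target. There are 200 camera calls.

TASK

The aluminium valve block is shut in the self-centring bench vise with its steel ball lying loose in the seat on top: back the vise's handwheel off three quarters of a turn, counter-clockwise as you face the wheel and no further, so that the next block drops in at the same setting. Then lift the block out, keeping it level so that the ball stays in its seat, carry it to the LED work light lying lens up on the bench, and hold it level and still with the ball seat over the middle of the lens, about 100 mm between lens and block, for the light test. Finish while still holding it there, neither put down nor let go, and do not disturb the light or anything else on the bench.

Things in the scene. Friction and masses are not known exactly. Their poses are not given: they have to be found in the camera images.
- vise: Self-centring bench vise, fixed to the bench. Origin: centre of its underside, on the bench; z up. Screw and jaws run along its own y; the handwheel is on its -y end. Sub-plate 130 (x) x 210 (y) mm, bed 92 x 170 mm and 78 mm high; two dark jaws stand on it, each 94 mm wide along x, tops at 111 mm, reaching to 62 mm either side of the centre (73 mm fully open).
- handwheel (a joint): Turn of the handwheel, rad: 0 to 0.4 at the start (jaws shut on the block), grows as the vise opens, 6.28 per turn. Growing: the top of the rim moves to the vise's -x side (towards the robot), counter-clockwise as one faces the wheel from outside (looking along the vise's +y). Friction 0.12 N m; stays put. Jaws open 6 mm each per turn. A tool that leans along with the rim slips less on it.
- wheel_center (a point): Centre of the upright handwheel (vise frame x 0, y -150, z 54 mm), which turns in the vise's x-z plane. Round rim 13 mm thick, its mid-line 42 mm from the centre; three thin spokes, one straight up at joint value 0; hub 16 mm thick. Pinch the rim across its thickness (along y) on the upper part. Between wheel plane and vise bed is 65 mm of bare 18 mm shaft; the outer side and above are free.
- block: Aluminium valve block in the vise, about 0.4 kg. Origin: centre of its underside; axes along the vise's, up to 10 mm off its centre in x. Body 80 (x) x 36 (y) x 46 mm high, with an 8 mm thick foot flange 60 mm wide in y. Its underside is at 94 mm, so its plain sides stand 29 mm above the jaw tops: take it there from above across the 36 mm. Small open port at x -24 mm.
- rest (a point): Vise frame x 0, y 0, z 94 mm: level of the two fixed parallels between the jaws on which the block rests, 32 mm wide over both. With the vise shut the jaw lips, 103.5 to 111 mm high, reach 2.5 mm over the block's flange on both sides and keep it in; they clear it after about 0.4 turn. At three quarters of a turn 2 mm are free on each side: lift it straight up.
- seat (a point): Centre of the round 16 mm seat bore at the block's top face (block frame x 20, y 0, z 46 mm).
- ball_center (a point): Centre of the loose 24 mm steel ball, 57 g; in its seat it is 9 mm above point seat. The ball rolls out of the seat if the block is tipped past about 40 degrees or jerked hard.
- light: LED work light, black flat housing 140 x 92 x 28 mm with a fold-out wire stand on its -x end, loose, lying lens up. Origin: centre of its underside, on the bench; z up. It and the socket tray may lie on either side of the vise.
- lens (a point): Centre of the light's flat pale lens (112 x 68 mm), 28 mm above the bench.
- socket_tray: flat black open tray 150 x 100 x 22 mm full of steel sockets standing up to 32 mm. Origin: centre of its underside. Not part of the job.
- spare_block: a second valve block of the same shape, without a ball, standing on the bench. Origin: centre of its underside. Not part of the job.
- oil_can: aluminium pump oil can, 72 mm across, with a thin slanting spout to 150 mm high. Origin: centre of its underside. Not part of the job.
- wrench: open wrench 190 mm long, lying flat. Not part of the job.
- screwdriver: screwdriver 200 mm long, lying flat. Not part of the job.
- spray_can: grey spray can, 62 mm across, 170 mm high. Origin: centre of its underside. Not part of the job.
- fastener_jar: glass jar with a steel lid, 64 mm across, 75 mm high. Origin: centre of its underside. Not part of the job.

How it is judged:
By the outcome, as a careful person would: the job done as asked, in the order asked, and still so for the second after the job is handed in, while the arm keeps its last pose, push and grip.
It also fails if it takes over 69 s, if anything falls off the work surface, if the arm or the gripper's body presses on something with over 40 N, if the wrist force passes 120 N, or if a joint passes its speed limit or range.

## Working session

There is one attempt and no reset: what is moved stays moved. The work goes in short steps, Python scripts to look and compute and a tool call to move; the robot and the scene stay as the last step left them, time stands still between calls to the robot, and variables do not carry over. Pictures are saved under pics/ and viewed, at most 10 in all, crops included, and the job is handed in when it is done.

Besides the shell and the picture viewer there is one more tool, called after ">>>" as a command line: name --argument value ..., lists and objects as JSON in quotes. move_arm: Moves the arm, as the interface text tells. Its arguments: {"type":"object","properties":{"moves":{"type":"array","items":{"type":"object","properties":{"turn":{"type":"array","items":{"type":"number"}},"translation":{"type":"array","items":{"type":"number"}},"hand":{"type":"number"}}}},"grip_force":{"type":"number"}},"required":["moves"]}

```bash
mkdir -p pics
cat > h.py <<'E'
import numpy as np, cv2, pickle
from scipy.spatial.transform import Rotation as Ro
from rig import sense, capture
def cap(n):
    s=sense(); c=capture(n); c=dict(c)
    if n=="wrist":
        q=s["ee_rot"]; Rt=Ro.from_quat([q[1],q[2],q[3],q[0]]).as_matrix()
        T=np.eye(4);T[:3,:3]=Rt;T[:3,3]=s["eef_pos"]; M=T@np.array(c["T_tool_cam"])
        c["R"]=M[:3,:3].T; c["t"]=-M[:3,:3].T@M[:3,3]
    return c
def slopes(c,u,v):
    f=c["image"].shape[0]/2/np.tan(np.radians(c["vertical_fov"])/2)
    d=np.array([(np.asarray(u,float)-c["cx"])/f,(np.asarray(v,float)-c["cy"])/f]); s=d.copy()
    for _ in range(20): s=d/(1+c["k1"]*(s**2).sum(0))
    return s
def px2w(c,u,v,z=None):
    """by depth, or on plane z"""
    s=slopes(c,u,v); R=np.array(c["R"]);t=np.array(c["t"]); C=-R.T@t
    ray=np.array([s[0],s[1],np.ones_like(s[0])])
    rw=np.tensordot(R.T,ray,1)
    if z is None:
        d=c["z_map"][np.asarray(v,int),np.asarray(u,int)]
    else: d=(z-C[2])/rw[2]
    return (C.reshape((3,)+(1,)*(rw.ndim-1))+rw*d)
def cloud(c):
    h,w=c["z_map"].shape; v,u=np.mgrid[:h,:w]; P=px2w(c,u,v); P[:,c["z_map"]<=0]=np.nan; return P
E
python3 - <<'E'
from h import *
for n in ("top","side"):
    c=cap(n); pickle.dump(c,open(n+".pkl","wb")); cv2.imwrite(f"pics/{n}0.png",cv2.resize(c["image"],(800,600),interpolation=cv2.INTER_CUBIC))
    R=np.array(c["R"]);print(n,-R.T@np.array(c["t"]),c["vertical_fov"],c["k1"],c["cx"],c["cy"])
s=sense();print(s["ee_rot"],s["force"],s["grip_width"],s["time_s"])
E
```

```text
top [ 440.91485506   20.64775649 1118.80347267] 52.0742026271094 -0.07418531523684321 276.257831467537 210.19810647574693
side [497.67311011 898.16021095 738.90731434] 53.587984583606826 -0.07748619288521935 290.9166883580439 207.35713479479693
[-5.54633921e-04  9.86519072e-01  1.63645382e-01  4.67936804e-05] [ 0.43574619 -0.55080737  0.22267565] 0.9993382055002752 0.1
```

View pics/top0.png

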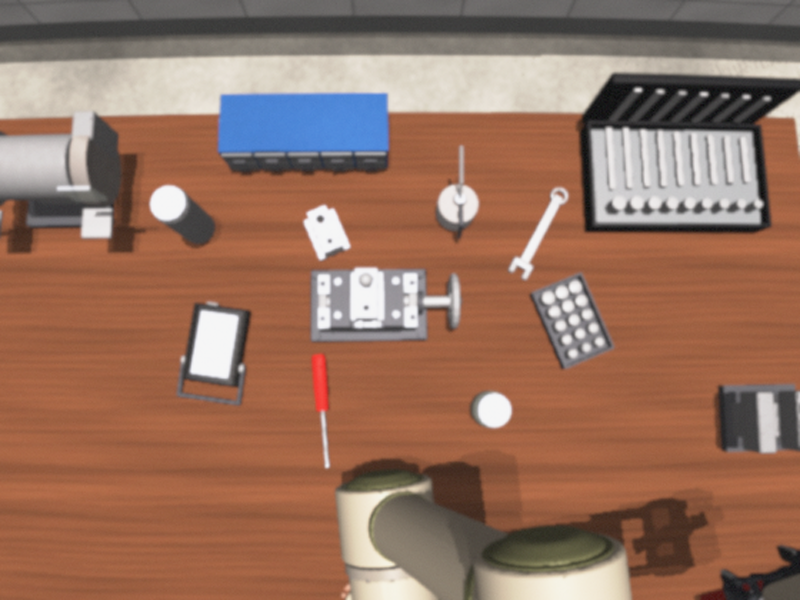

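View pics/side0.png

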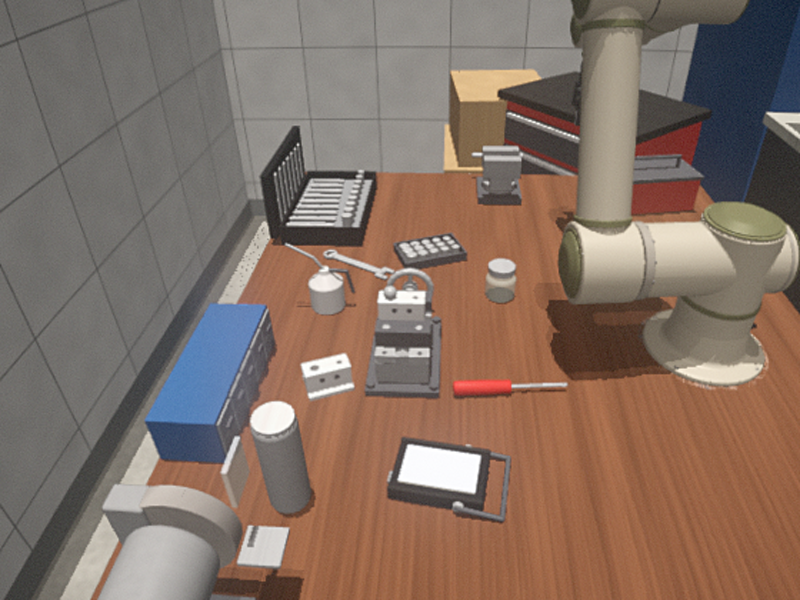

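The top view (800x600) shows the vise at (368,305), the wheel at (455,302) on the right (world -y), the ball at (366,280) and the lens at (216,345) to the left. The tray is on the right and the screwdriver lies below-left of the vise. Next I measure these points from the depth maps.

Run:
```python
from h import *
c=pickle.load(open("top.pkl","rb")); P=cloud(c); k=0.7
def reg(u0,u1,v0,v1,z0,z1,P=P):
    S=P[:,int(v0*k):int(v1*k),int(u0*k):int(u1*k)].reshape(3,-1).T
    return S[(S[:,2]>z0)&(S[:,2]<z1)]
def rect(S,n):
    r=cv2.minAreaRect(S[:,:2].astype(np.float32)); print(n,len(S),np.round(S.mean(0),1),np.round(r[0],1),np.round(r[1],1),round(r[2],2))
rect(reg(340,395,255,335,134,146),"blocktop")
rect(reg(300,440,255,345,105,118),"jaws")
rect(reg(300,440,255,350,10,30),"subplate")
rect(reg(300,440,255,350,72,84),"bed")
b=reg(340,395,255,335,147,175); print("ball",b.max(0),b.mean(0),len(b))
rect(reg(440,475,260,345,40,110),"wheel")
w=reg(440,475,260,345,85,110);print("wheeltop",w.mean(0),w.max(0))
rect(reg(170,260,290,400,18,36),"light")
g=c["image"].min(2); m=(g>170); 
v,u=np.nonzero(m); s=(u>170*k)&(u<260*k)&(v>300*k)&(v<392*k); u,v=u[s],v[s]
Q=px2w(c,u,v,28.); rect(Q.T,"lens(white)")
# side
c2=pickle.load(open("side.pkl","rb")); P2=cloud(c2)
rect(reg(365,440,280,325,134,146,P2),"S blocktop")
b=reg(365,440,280,325,147,175,P2);print("S ball",b.max(0),b.mean(0),len(b))
w=reg(375,445,262,320,40,110,P2); w=w[w[:,1]<np.nanmedian(w[:,1])+200]
rect(w,"S wheel");
m=c2["image"].min(2)>170; v,u=np.nonzero(m); s=(u>395*k)&(u<485*k)&(v>440*k)&(v<500*k)
rect(px2w(c2,u[s],v[s],28.).T,"S lens")
# tall obstacles
for n,a in dict(jar=(465,520,385,435),oil=(430,485,140,240),spray=(145,220,180,250),scdr=(300,340,350,470),spare=(300,355,200,262)).items():
    S=reg(*a,8,220); print(n,S.min(0).round(),S.max(0).round())
```

```text
blocktop 432 [571.8  55.7 139. ] [576.3  55.2] [79.8 34.5] 0.27
jaws 1153 [571.1  56.  110.3] [572.   55.4] [123.7  93.8] 89.75
subplate 1115 [548.5  58.4  15.9] [585.4  56.1] [208.7 157.3] 89.3
bed 703 [566.6  50.6  77. ] [571.2  50.2] [179.4  92. ] 89.58
ball [606.55748216  67.17741645 163.2001729 ] [595.16367219  56.24887985 155.96145411] 84
wheel 304 [570.4 -90.1  78.4] [570.7 -87.4] [92.9 35.4] 0.4
wheeltop [572.41088419 -93.24187878  95.93268852] [609.76032405 -87.22102513 103.43083387]
light 2114 [500.1 330.8  26. ] [501.1 332. ] [111.8 138.5] 81.63
lens(white) 1263 [500.6 331.1  28. ] [501.2 329.7] [110.4 114.8] 82.0
S blocktop 285 [576.1  63.  138. ] [579.4  60.3] [79.3 42.3] 0.93
S ball [609.64156414  72.05560004 160.09061606] [598.54458154  64.38869384 153.326779  ] 57
S wheel 444 [567.2 -32.8  86.8] [574.6  -8.9] [ 92.6 176.6] 1.42
S lens 1450 [502.5 335.5  28. ] [501.8 326.3] [ 86.9 113.2] 81.46
jar [ 356. -183.    9.] [ 417. -126.   81.]
oil [ 688. -140.    8.] [821. -70. 152.]
spray [689. 342.   8.] [748. 402. 174.]
scdr [283. 127.  10.] [482. 158.  30.]
spare [658.  92.   8.] [750. 175.  51.]
```

>>> move_arm --moves '[{"turn": [0,0,0.082],"translation": [0,0,0],"hand": 1},{"turn": [0,0,0.082],"translation": [0,0,0],"hand": 1},{"turn": [0,0,0.082],"translation": [0,0,0],"hand": 1},{"turn": [0,0,0.082],"translation": [0,0,0],"hand": 1},{"turn": [0,0,0],"translation": [30,-10,0],"hand": 1},{"turn": [0,0,0],"translation": [30,-10,0],"hand": 1},{"turn": [0,0,0],"translation": [30,-10,0],"hand": 1},{"turn": [0,0,0],"translation": [30,-10,0],"hand": 1},{"turn": [0,0,0],"translation": [30,-10,0],"hand": 1},{"turn": [0,0,0],"translation": [30,-10,0],"hand": 1}]'

```text
time_s: 0.93
eef_pos: [350.8, -435.9, 210.6]
ee_rot: [-0.0, 1.0, 0.0, -0.0]
force: [-0.1, -1.0, 0.5]
grip_width: 1.004
grip_force: 0.0
```

Run:
```python
from h import *
c=cap("wrist"); print(np.round(c["T_tool_cam"],2),c["vertical_fov"])
s=sense();print(s["time_s"],s["eef_pos"],s["ee_rot"],np.round(s["joints"],3))
```

```text
[[  -0.     -0.96   -0.29   72.02]
 [   1.     -0.      0.      0.91]
 [  -0.     -0.29    0.96 -163.66]
 [   0.      0.      0.      1.  ]] 66.52056584182901
0.9833 [ 355.02358509 -433.83914042  210.51327677] [-6.78882327e-04  9.99997264e-01  2.05510282e-03  8.87810514e-04] [-1.095  0.392  1.388  0.002  1.362  0.471]
```

>>> move_arm --moves '[{"turn": [0,0,0],"translation": [36,-15,0],"hand": 1},{"turn": [0,0,0],"translation": [36,-15,0],"hand": 1},{"turn": [0,0,0],"translation": [36,-15,0],"hand": 1},{"turn": [0,0,0],"translation": [36,-15,0],"hand": 1},{"turn": [0.12,0,0],"translation": [36,-15,0],"hand": 1},{"turn": [0.12,0,0],"translation": [30,-10,0],"hand": 1},{"turn": [0.12,0,0],"translation": [0,0,0],"hand": 1},{"turn": [0.12,0,0],"translation": [0,0,0],"hand": 1},{"turn": [0.12,0,0],"translation": [0,0,0],"hand": 1},{"turn": [0.12,0,0],"translation": [0,0,0],"hand": 1}]'

```text
time_s: 1.82
eef_pos: [559.1, -352.0, 212.2]
ee_rot: [-0.355, 0.935, 0.001, -0.0]
force: [0.4, -0.1, -0.8]
grip_width: 0.998
grip_force: 0.0
```

```bash
cat > wheel.py <<'E'
import sys
from h import *
# rectify wheel plane (y=Y) view from -y outside: columns = world x, rows = -z
def rect(c,Y=-94.5,X=572.,Z=54.,S=5,H=60,out="w"):
    f=c["image"].shape[0]/2/np.tan(np.radians(c["vertical_fov"])/2)
    n=2*H*S; j,i=np.meshgrid(np.arange(n),np.arange(n))
    W=np.stack([X-H+j/S,np.full(j.shape,Y),Z+H-i/S],0)
    q=np.tensordot(np.array(c["R"]),W,1)+np.array(c["t"]).reshape(3,1,1)
    s=q[:2]/q[2]; k=1+c["k1"]*(s**2).sum(0)
    im=cv2.remap(c["image"],(c["cx"]+f*s[0]*k).astype(np.float32),(c["cy"]+f*s[1]*k).astype(np.float32),cv2.INTER_CUBIC)
    for r in (36,48): pass
    return im
c=cap("wrist"); pickle.dump(c,open(sys.argv[1]+".pkl","wb"))
im=rect(c); cv2.imwrite(f"pics/{sys.argv[1]}_rect.png",im)
full=cv2.resize(c["image"],(560,420)); pad=np.zeros((600,800,3),np.uint8)
pad[:420,:560]=full; 
cv2.imwrite(f"pics/{sys.argv[1]}.png",np.hstack([cv2.resize(im,(450,450)),cv2.resize(full,(350,262))[[*range(262)]+[261]*188]]))
s=sense();print(s["time_s"],s["eef_pos"],s["ee_rot"],np.round(s["joints"],3))
E
python3 wheel.py w0
```

```text
1.8667 [ 557.63539811 -353.62281713  207.11976807] [-0.36100254  0.93255983 -0.00212824 -0.00218883] [-0.918  0.999  0.544  0.512  2.162  0.822]
```

View pics/w0.png

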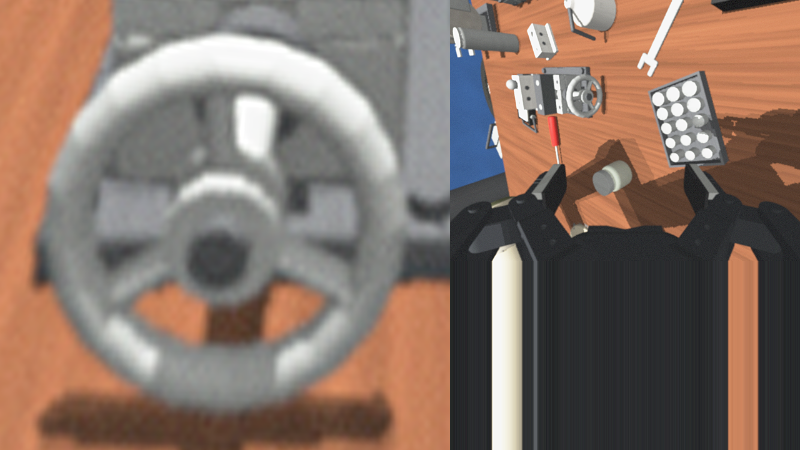

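The rectified wheel view on the left shows the hub at (222,225), which confirms a wheel centre near (572,-94.5,54). The lower spokes run to (135,283) and (325,275), so the joint starts at about 0.05 rad. Next I level the tool, lean it -20° and go to the rim.

>>> move_arm --moves '[{"turn": [-0.12,0,0],"translation": [0,0,0],"hand": 0.6},{"turn": [-0.12,0,0],"translation": [0,0,0],"hand": 0.6},{"turn": [-0.12,0,0],"translation": [0,0,0],"hand": 0.6},{"turn": [-0.12,0,0],"translation": [0,0,0],"hand": 0.6},{"turn": [-0.12,0,0],"translation": [0,0,0],"hand": 0.6},{"turn": [-0.12,0,0],"translation": [0,0,0],"hand": 0.6},{"turn": [0,-0.117,0],"translation": [0,0,0],"hand": 0.6},{"turn": [0,-0.117,0],"translation": [0,0,0],"hand": 0.6},{"turn": [0,-0.117,0],"translation": [0,0,0],"hand": 0.6},{"turn": [0,0,0],"translation": [0,0,0],"hand": 0.6}]'

```text
time_s: 2.7
eef_pos: [560.8, -350.3, 207.7]
ee_rot: [-0.001, 0.984, 0.002, -0.179]
force: [0.5, -0.5, -1.6]
grip_width: 0.604
grip_force: 0.0
```

```bash
cat > go.py <<'E'
# usage: go.py x y z xx xy xz zx zy zz : remaining shift in tool axes, and rotvec (tool) to target axes (tool x dir, z dir)
import sys
from h import *
def cur():
    s=sense(); q=s["ee_rot"]; return s,Ro.from_quat([q[1],q[2],q[3],q[0]])
def rel(p,zx,yaw=0.):
    """target TCP p; tool z=(zx..) lean phi about wheel: phi rad towards -x ; yaw about world z"""
    s,r=cur(); cy,sy=np.cos(yaw),np.sin(yaw)
    z=np.array([np.sin(zx),0,-np.cos(zx)]); x=np.array([np.cos(zx),0,np.sin(zx)])
    Rz=Ro.from_euler("z",yaw).as_matrix(); x,z=Rz@x,Rz@z
    T=Ro.from_matrix(np.stack([x,np.cross(z,x),z],1))
    print("t",round(s["time_s"],2),"pos",np.round(s["eef_pos"],1),"F",np.round(s["force"],1),"grip",round(s["grip_width"],3),round(s["grip_force"],1),"J",np.round(s["joints"],2))
    print("  turn",np.round((r.inv()*T).as_rotvec(),4)," shift now-axes",np.round(r.inv().apply(np.array(p)-s["eef_pos"]),1)," shift target-axes",np.round(T.inv().apply(np.array(p)-s["eef_pos"]),1))
    z=r.as_matrix()[:,2]; d=np.array(s["eef_pos"])-[572,-94.5,54.3]
    print("  lean",round(np.degrees(np.arctan2(z[0],-z[2])),2),"rim az",round(np.degrees(np.arctan2(-d[0],d[2])),2),"r",round(np.hypot(d[0],d[2]),1))
E
cat > wh.py <<'E'
import sys; from go import *
ph=np.radians(float(sys.argv[1])); r=float(sys.argv[2])
rel([572-r*np.sin(ph),-94.5,54.3+r*np.cos(ph)],ph)
E
python3 wh.py -20 102
```

```text
t 2.7 pos [ 560.8 -350.3  207.7] F [ 0.5 -0.5 -1.6] grip 0.604 0.0 J [-0.65  0.88  0.64 -0.23  1.91  0.87]
  turn [-0.0005  0.0114  0.0051]  shift now-axes [  64.7 -255.5   37.7]  shift target-axes [  63.  -255.8   38.3]
  lean -20.66 rim az 4.18 r 153.8
```

>>> move_arm --moves '[{"turn": [0,0.01,0.005],"translation": [8,-32,0],"hand": 0.6},{"turn": [0,0,0],"translation": [8,-32,0],"hand": 0.6},{"turn": [0,0,0],"translation": [8,-32,0],"hand": 0.6},{"turn": [0,0,0],"translation": [8,-32,0],"hand": 0.6},{"turn": [0,0,0],"translation": [8,-32,0],"hand": 0.6},{"turn": [0,0,0],"translation": [8,-32,0],"hand": 0.6},{"turn": [0,0,0],"translation": [8,-32,0],"hand": 0.6},{"turn": [0,0,0],"translation": [7,-32,0],"hand": 0.6},{"turn": [0,0,0],"translation": [0,0,20],"hand": 0.6},{"turn": [0,0,0],"translation": [0,0,18],"hand": 0.6}]'

```text
time_s: 3.53
eef_pos: [607.1, -94.2, 155.0]
ee_rot: [0.001, 0.986, -0.0, -0.167]
force: [0.2, 0.3, -0.8]
grip_width: 0.598
grip_force: 0.0
```

```bash
python3 wh.py -20 42
python3 - <<'E'
from h import *
c=cap("wrist"); P=cloud(c)
m=(P[2]>85)&(P[2]<115)&(np.abs(P[0]-580)<50)&(np.abs(P[1]+94.5)<20)
S=P[:,m].T; print(len(S),S.mean(0),S.min(0),S.max(0), np.percentile(S[:,1],[2,50,98]))
E
```

```text
t 3.53 pos [607.1 -94.2 155. ] F [ 0.2  0.3 -0.8] grip 0.598 0.0 J [-0.3   0.78  0.95 -0.1   1.74  1.27]
  turn [ 0.0025 -0.0133 -0.0013]  shift now-axes [ 0.6  0.2 64.6]  shift target-axes [ 1.5  0.3 64.6]
  lean -19.24 rim az -19.21 r 106.6
1191 [583.69268919 -93.98417133  96.62816541] [ 542.44854987 -100.40974889   85.05372092] [610.12924168 -87.52214175 103.99675657] [-99.88538197 -93.95118638 -88.03989557]
```

>>> move_arm --moves '[{"turn": [0,0,0],"translation": [0,0,16],"hand": 0.6},{"turn": [0,0,0],"translation": [0,0,16],"hand": 0.6},{"turn": [0,0,0],"translation": [0,0,16],"hand": 0.6},{"turn": [0,0,0],"translation": [0,0,14],"hand": 0.6},{"turn": [0,0,0],"translation": [0,0,0],"hand": 0.6},{"turn": [0,0,0],"translation": [0,0,0],"hand": 0.0},{"turn": [0,0,0],"translation": [0,0,0],"hand": 0.0},{"turn": [0,0,0],"translation": [0,0,0],"hand": 0.0},{"turn": [0,0,0],"translation": [0,0,0],"hand": 0.0},{"turn": [0,0,0],"translation": [0,0,0],"hand": 0.0}]' --grip_force 60

```text
time_s: 4.42
eef_pos: [586.5, -96.0, 96.8]
ee_rot: [0.001, 0.986, -0.002, -0.169]
force: [-0.2, 0.8, -1.0]
grip_width: -0.003
grip_force: 0.0
```

```bash
python3 wh.py -20 42
```

```text
t 4.42 pos [586.5 -96.   96.8] F [-0.2  0.8 -1. ] grip -0.003 0.0 J [-0.31  0.78  1.1  -0.1   1.59  1.28]
  turn [ 0.0006 -0.0092 -0.0043]  shift now-axes [ 0.9 -1.5  2.9]  shift target-axes [ 0.9 -1.5  2.9]
  lean -19.47 rim az -18.81 r 44.9
```

Run:
```python
from h import *
c=cap("wrist"); s=cap("side"); t=cap("top")
a=cv2.resize(c["image"],(400,300)); cv2.imwrite("pics/g1.png",np.vstack([np.hstack([a,cv2.resize(s["image"][150:270,220:380],(400,300))]),np.hstack([cv2.resize(t["image"][150:270,220:380],(400,300)),cv2.resize(c["image"][240:420,160:400],(400,300))])]))
P=cloud(c);m=(P[2]>30)&(P[2]<115)&(np.abs(P[0]-580)<70)&(np.abs(P[1]+94.5)<20)
S=P[:,m].T; print(len(S),S.mean(0),S.min(0),S.max(0))
print(sense())
```

```text
2938 [599.2903804  -92.54482261  76.17595239] [ 563.10044689 -107.03610694   33.83665552] [621.01511432 -74.50853434 101.30759363]
{'time_s': 4.5667, 'joints': array([-0.31088983,  0.77835456,  1.10010988, -0.1027652 ,  1.58848527,
        1.27910559]), 'dq': array([-0.00063907,  0.00302282,  0.00237147, -0.00143067, -0.00060144,
        0.00108277]), 'tau': array([-6.60597783e-03, -5.92571461e+01, -2.44723088e+01, -2.75681634e-01,
        9.01075546e-01, -6.06598333e-04]), 'eef_pos': array([586.25593015, -95.91527301,  96.43117742]), 'ee_rot': array([ 5.32629017e-04,  9.85520461e-01, -2.03989335e-03, -1.69543433e-01]), 'force': array([0.59772815, 0.11103238, 1.19256222]), 'wrist_torque': array([ 0.02762865, -0.15913083,  0.06303683]), 'grip_force': 0.0, 'grip_width': -0.0024375301891426918}
```

View pics/g1.png

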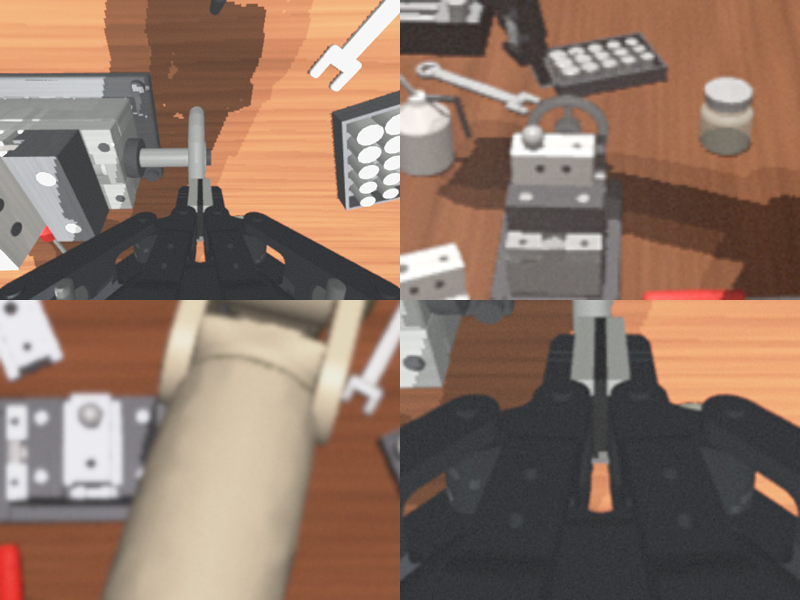

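Run:
```python
from h import *
c=cap("wrist"); T=np.array(c["T_tool_cam"])
h,w=c["z_map"].shape; v,u=np.mgrid[:h,:w]; s=slopes(c,u,v); d=c["z_map"]
Q=np.tensordot(T[:3,:3],np.array([s[0]*d,s[1]*d,d]),1)+T[:3,3].reshape(3,1,1)
for v in range(160,420,10):
    print(v,[tuple(np.round(Q[:,v,u]).astype(int)) for u in (255,265,272,278,284,292,300)])
```

```text
160 [(np.int64(35), np.int64(-18), np.int64(88)), (np.int64(43), np.int64(-8), np.int64(32)), (np.int64(44), np.int64(-4), np.int64(24)), (np.int64(44), np.int64(0), np.int64(25)), (np.int64(43), np.int64(4), np.int64(33)), (np.int64(35), np.int64(11), np.int64(89)), (np.int64(35), np.int64(17), np.int64(90))]
170 [(np.int64(26), np.int64(-19), np.int64(92)), (np.int64(39), np.int64(-8), np.int64(21)), (np.int64(40), np.int64(-3), np.int64(17)), (np.int64(40), np.int64(0), np.int64(17)), (np.int64(39), np.int64(3), np.int64(22)), (np.int64(26), np.int64(11), np.int64(93)), (np.int64(26), np.int64(17), np.int64(93))]
180 [(np.int64(17), np.int64(-19), np.int64(95)), (np.int64(35), np.int64(-7), np.int64(13)), (np.int64(35), np.int64(-3), np.int64(11)), (np.int64(35), np.int64(0), np.int64(12)), (np.int64(34), np.int64(3), np.int64(14)), (np.int64(17), np.int64(11), np.int64(96)), (np.int64(17), np.int64(18), np.int64(95))]
190 [(np.int64(8), np.int64(-20), np.int64(98)), (np.int64(30), np.int64(-7), np.int64(9)), (np.int64(30), np.int64(-3), np.int64(7)), (np.int64(31), np.int64(0), n
[... 6350 characters left out ...]
(4), np.int64(-103)), (np.int64(9), np.int64(6), np.int64(-103))]
400 [(np.int64(9), np.int64(-5), np.int64(-106)), (np.int64(9), np.int64(-2), np.int64(-106)), (np.int64(9), np.int64(-1), np.int64(-106)), (np.int64(10), np.int64(1), np.int64(-107)), (np.int64(10), np.int64(2), np.int64(-107)), (np.int64(9), np.int64(4), np.int64(-106)), (np.int64(9), np.int64(5), np.int64(-106))]
410 [(np.int64(9), np.int64(-4), np.int64(-108)), (np.int64(9), np.int64(-2), np.int64(-109)), (np.int64(9), np.int64(-1), np.int64(-108)), (np.int64(9), np.int64(1), np.int64(-108)), (np.int64(9), np.int64(2), np.int64(-109)), (np.int64(9), np.int64(4), np.int64(-109)), (np.int64(10), np.int64(5), np.int64(-109))]
```

The wrist crop shows the pads shut at about (600,345), with the rim ahead of them. The side crop shows the rim arc at (568,100) uncovered, so the fingers stopped short of the rim. I check the real fingertip position with the side camera.

Run:
```python
from h import *
c=cap("side"); P=cloud(c)
p=np.array(sense()["eef_pos"]); r=Ro.from_quat(np.roll(sense()["ee_rot"],-1))
Q=r.inv().apply((P.reshape(3,-1).T-p))
m=(abs(Q[:,0])<60)&(abs(Q[:,1])<60)&(Q[:,2]>-160)&(Q[:,2]<60); 
dark=c["image"].reshape(-1,3).max(1)
for z in range(-160,60,10):
    k=m&(Q[:,2]>=z)&(Q[:,2]<z+10)
    if k.any(): print(z,k.sum(),"x",Q[k,0].min().round(),Q[k,0].max().round(),"y",Q[k,1].min().round(),Q[k,1].max().round(),"bright",np.median(dark[k]))
```

```text
-160 96 x -34.0 33.0 y -41.0 3.0 bright 66.0
-150 37 x -33.0 15.0 y -44.0 -6.0 bright 64.0
-140 48 x -9.0 14.0 y -45.0 -0.0 bright 68.0
-130 76 x -17.0 22.0 y -55.0 26.0 bright 66.0
-120 63 x -17.0 22.0 y -60.0 57.0 bright 74.0
-110 48 x -14.0 20.0 y -60.0 55.0 bright 64.0
-100 56 x -15.0 15.0 y -59.0 49.0 bright 63.5
-90 44 x -13.0 16.0 y -51.0 38.0 bright 63.0
-80 36 x -11.0 13.0 y -40.0 34.0 bright 63.5
-70 24 x -11.0 13.0 y -36.0 25.0 bright 68.5
-60 23 x -8.0 14.0 y -20.0 7.0 bright 76.0
-50 28 x -9.0 14.0 y -18.0 2.0 bright 77.5
-40 27 x -8.0 14.0 y -19.0 4.0 bright 90.0
-30 19 x -8.0 13.0 y -17.0 2.0 bright 110.0
-20 2 x 9.0 13.0 y -8.0 -5.0 bright 150.5
-10 20 x -11.0 22.0 y -13.0 -2.0 bright 124.0
0 65 x -29.0 36.0 y -14.0 -1.0 bright 125.0
10 50 x -37.0 46.0 y -14.0 -4.0 bright 124.0
20 34 x -40.0 46.0 y -13.0 1.0 bright 122.0
30 60 x -43.0 19.0 y -23.0 1.0 bright 121.0
40 30 x -43.0 26.0 y -21.0 1.0 bright 122.0
50 10 x -41.0 -30.0 y -13.0 -5.0 bright 117.0
```

Both cameras put the real fingertips about 24 mm behind the reported TCP. The true grasp point is therefore about 43 mm behind it, so I allow for that: the reported TCP goes to the wheel centre when pinching the rim.

>>> move_arm --moves '[{"turn": [0,0,0],"translation": [0,0,0],"hand": 0.6},{"turn": [0,0,0],"translation": [0,0,0],"hand": 0.6},{"turn": [0,0,0],"translation": [0,0,0],"hand": 0.6},{"turn": [0,0,0],"translation": [0,0,0],"hand": 0.6},{"turn": [0,-0.01,-0.004],"translation": [0.8,-1.7,8],"hand": 0.6},{"turn": [0,0,0],"translation": [0,0,9],"hand": 0.6},{"turn": [0,0,0],"translation": [0,0,9],"hand": 0.6},{"turn": [0,0,0],"translation": [0,0,9],"hand": 0.6},{"turn": [0,0,0],"translation": [0,0,8],"hand": 0.6},{"turn": [0,0,0],"translation": [0,0,0],"hand": 0.6}]'

```text
time_s: 5.5
eef_pos: [570.8, -93.9, 53.7]
ee_rot: [-0.0, 0.984, -0.0, -0.176]
force: [0.1, -0.2, -0.2]
grip_width: 0.596
grip_force: 0.0
```

```bash
sed -i 's/rel(\[572-r/r-=43; rel([572-r/' wh.py; python3 wh.py -20 43; sed -n 3p wh.py
```

```text
t 5.5 pos [570.8 -93.9  53.7] F [ 0.1 -0.2 -0.2] grip 0.596 0.0 J [-0.31  0.8   1.18 -0.11  1.5   1.28]
  turn [-0.0009  0.0053 -0.0001]  shift now-axes [ 0.9  0.6 -1. ]  shift target-axes [ 0.9  0.6 -1. ]
  lean -20.3 rim az 116.66 r 1.3
r-=43; rel([572-r*np.sin(ph),-94.5,54.3+r*np.cos(ph)],ph)
```

>>> move_arm --moves '[{"turn": [0,0,0],"translation": [0.9,0,-0.5],"hand": 0.0},{"turn": [0,0,0],"translation": [0,0,0],"hand": 0.0},{"turn": [0,0,0],"translation": [0,0,0],"hand": 0.0},{"turn": [0,0,0],"translation": [0,0,0],"hand": 0.0},{"turn": [0,0,0],"translation": [0,0,0],"hand": 0.0},{"turn": [0,0,0],"translation": [0,0,0],"hand": 0.0}]' --grip_force 60

```text
time_s: 6.0
eef_pos: [573.7, -93.2, 56.4]
ee_rot: [-0.001, 0.985, 0.0, -0.174]
force: [0.5, 5.7, 1.6]
grip_width: 0.129
grip_force: 58.7
```

```bash
python3 wh.py -20 43
```

```text
t 6.0 pos [573.7 -93.2  56.4] F [0.5 5.7 1.6] grip 0.129 58.7 J [-0.31  0.8   1.18 -0.1   1.5   1.28]
  turn [-0.001   0.0006  0.0005]  shift now-axes [-0.9  1.3  2.6]  shift target-axes [-0.9  1.3  2.6]
  lean -20.04 rim az -38.53 r 2.7
```

>>> move_arm --moves '[{"turn": [0,0.0589,0],"translation": [0,0,0],"hand": 0.0},{"turn": [0,0.0589,0],"translation": [0,0,0],"hand": 0.0},{"turn": [0,0.0589,0],"translation": [0,0,0],"hand": 0.0},{"turn": [0,0.0589,0],"translation": [0,0,0],"hand": 0.0},{"turn": [0,0.0589,0],"translation": [0,0,0],"hand": 0.0},{"turn": [0,0.0589,0],"translation": [0,0,0],"hand": 0.0},{"turn": [0,0.0589,0],"translation": [0,0,0],"hand": 0.0},{"turn": [0,0.0589,0],"translation": [0,0,0],"hand": 0.0},{"turn": [0,0.0589,0],"translation": [0,0,0],"hand": 0.0},{"turn": [0,0,0],"translation": [0,0,0],"hand": 0.0}]'

```text
time_s: 6.83
eef_pos: [572.2, -93.4, 56.1]
ee_rot: [-0.0, 0.996, -0.0, 0.09]
force: [-1.3, 5.3, -0.8]
grip_width: 0.127
grip_force: 59.3
```

```bash
cat > gp.py <<'E'
from go import *
s,r=cur(); M=r.as_matrix(); g=np.array(s["eef_pos"])-43*M[:,2]; d=g-[572,-94,54.3]
print("t",round(s["time_s"],2),"F",np.round(s["force"],1),"T",np.round(s["wrist_torque"],2),"grip",round(s["grip_width"],3),round(s["grip_force"],1),"J",np.round(s["joints"],2))
print("tcp",np.round(s["eef_pos"],1),"lean",np.degrees(np.arctan2(M[0,2],-M[2,2])).round(2),"az",np.degrees(np.arctan2(-d[0],d[2])).round(2),"r",np.hypot(d[0],d[2]).round(1),"y",d[1].round(1),"z-axis y",M[1,2].round(3),"x-axis y",M[1,0].round(3))
E
python3 gp.py
```

```text
t 6.83 F [-1.3  5.3 -0.8] T [0.9  0.14 0.29] grip 0.127 59.3 J [-0.4   0.51  1.67  0.1   0.8   1.11]
tcp [572.2 -93.4  56.1] lean 10.36 az 9.68 r 44.7 y 0.6 z-axis y 0.001 x-axis y -0.0
```

>>> move_arm --moves '[{"turn": [0,0.0648,0],"translation": [0,0,0],"hand": 0.0},{"turn": [0,0.0648,0],"translation": [0,0,0],"hand": 0.0},{"turn": [0,0.0648,0],"translation": [0,0,0],"hand": 0.0},{"turn": [0,0.0648,0],"translation": [0,0,0],"hand": 0.0},{"turn": [0,0.0648,0],"translation": [0,0,0],"hand": 0.0},{"turn": [0,0.0648,0],"translation": [0,0,0],"hand": 0.0},{"turn": [0,0.0648,0],"translation": [0,0,0],"hand": 0.0},{"turn": [0,0.0648,0],"translation": [0,0,0],"hand": 0.0},{"turn": [0,0.0648,0],"translation": [0,0,0],"hand": 0.0},{"turn": [0,0.0648,0],"translation": [0,0,0],"hand": 0.0}]'

```text
time_s: 7.67
eef_pos: [575.4, -92.8, 57.5]
ee_rot: [-0.005, 0.938, 0.002, 0.347]
force: [-22.9, -12.6, 21.0]
grip_width: 0.13
grip_force: 65.2
```

```bash
python3 gp.py
python3 - <<'E'
from h import *
c=cap("side"); w=cap("wrist")
print(sense()["time_s"])
cv2.imwrite("pics/s1.png",np.hstack([cv2.resize(c["image"][160:270,230:340],(400,400),interpolation=cv2.INTER_CUBIC),cv2.resize(w["image"][:260],(400,400))]))
E
python3 gp.py
```

```text
t 7.67 F [-22.9 -12.6  21. ] T [-1.49  1.37 -1.13] grip 0.13 65.2 J [-0.53  0.41  2.06  1.48  0.35 -0.32]
tcp [575.4 -92.8  57.5] lean 40.66 az 34.53 r 43.4 y 0.7 z-axis y 0.011 x-axis y 0.0
7.7667
t 7.77 F [-23.6 -14.2  21.1] T [-1.77  1.41 -1.32] grip 0.131 65.3 J [-0.53  0.41  2.07  1.48  0.35 -0.32]
tcp [574.8 -92.8  57.1] lean 40.6 az 35.38 r 43.4 y 0.7 z-axis y 0.012 x-axis y -0.001
```

View pics/s1.png

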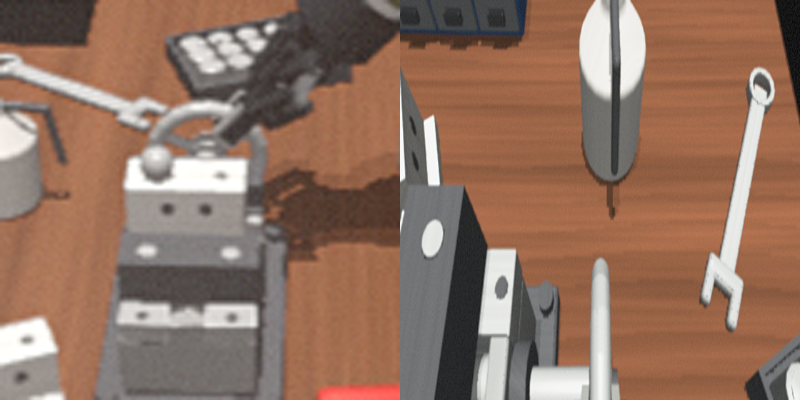

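The arm got close to its wrist singularity (J5 at 0.35) at about 40° of lean. I'll ratchet in a window of about ±25°, opening the fingers around the rim and swinging back without withdrawing.

>>> move_arm --moves '[{"turn": [0,0,0],"translation": [0,0,0],"hand": 0.6},{"turn": [0,0,0],"translation": [0,0,0],"hand": 0.6},{"turn": [0,0,0],"translation": [0,0,0],"hand": 0.6},{"turn": [0,0,0],"translation": [0,0,0],"hand": 0.6},{"turn": [0,-0.06,0],"translation": [0,0,0],"hand": 0.6},{"turn": [0,-0.06,0],"translation": [0,0,0],"hand": 0.6},{"turn": [0,-0.06,0],"translation": [0,0,0],"hand": 0.6},{"turn": [0,0,0],"translation": [0,0,0],"hand": 0.6}]'

```text
time_s: 8.43
eef_pos: [576.0, -86.5, 55.9]
ee_rot: [-0.013, 0.957, 0.007, 0.291]
force: [0.4, -0.4, -0.1]
grip_width: 0.602
grip_force: 0.0
```

```bash
python3 gp.py; python3 wh.py -20 43
```

```text
t 8.43 F [ 0.4 -0.4 -0.1] T [-0.08  0.29 -0.02] grip 0.602 0.0 J [-0.49  0.41  1.98  0.93  0.37  0.24]
tcp [576.  -86.5  55.9] lean 33.83 az 28.17 r 42.3 y 6.2 z-axis y 0.03 x-axis y 0.005
t 8.43 pos [576.  -86.5  55.9] F [ 0.4 -0.4 -0.1] grip 0.602 0.0 J [-0.49  0.41  1.98  0.93  0.37  0.24]
  turn [-0.0251 -0.9394  0.0182]  shift now-axes [-4.2  7.9 -1.1]  shift target-axes [-3.2  8.   2.8]
  lean 33.83 rim az -68.24 r 4.3
```

>>> move_arm --moves '[{"turn": [-0.025,-0.05,0.018],"translation": [-2,4,0],"hand": 0.6},{"turn": [0,-0.11,0],"translation": [-1,3.5,0],"hand": 0.6},{"turn": [0,-0.11,0],"translation": [0,0,0],"hand": 0.6},{"turn": [0,-0.11,0],"translation": [0,0,0],"hand": 0.6},{"turn": [0,-0.11,0],"translation": [0,0,0],"hand": 0.6},{"turn": [0,-0.11,0],"translation": [0,0,0],"hand": 0.6},{"turn": [0,-0.11,0],"translation": [0,0,0],"hand": 0.6},{"turn": [0,-0.11,0],"translation": [0,0,0],"hand": 0.6},{"turn": [0,-0.11,0],"translation": [0,0,0],"hand": 0.6},{"turn": [0,-0.08,0],"translation": [0,0,0],"hand": 0.6}]'

```text
time_s: 9.27
eef_pos: [575.6, -85.0, 53.1]
ee_rot: [-0.017, 0.986, 0.009, -0.163]
force: [-0.1, 0.6, -0.3]
grip_width: 0.601
grip_force: 0.0
```

```bash
python3 gp.py; python3 wh.py -25 43
```

```text
t 9.27 F [-0.1  0.6 -0.3] T [-0.09 -0.17  0.03] grip 0.601 0.0 J [-0.31  0.79  1.19 -0.07  1.48  1.26]
tcp [575.6 -85.   53.1] lean -18.76 az -23.8 r 43.2 y 7.7 z-axis y 0.03 x-axis y 0.024
t 9.27 pos [575.6 -85.   53.1] F [-0.1  0.6 -0.3] grip 0.601 0.0 J [-0.31  0.79  1.19 -0.07  1.48  1.26]
  turn [-0.0291 -0.1093  0.0257]  shift now-axes [-4.   9.4 -0.2]  shift target-axes [-3.8  9.5  0.5]
  lean -18.76 rim az -107.97 r 3.8
```

>>> move_arm --moves '[{"turn": [-0.03,-0.055,0.025],"translation": [-2,4.5,0],"hand": 0.6},{"turn": [0,-0.055,0],"translation": [-2,4.5,0],"hand": 0.6},{"turn": [0,0,0],"translation": [0,0,0],"hand": 0.6}]'

```text
time_s: 9.52
eef_pos: [571.5, -94.6, 52.9]
ee_rot: [-0.0, 0.976, -0.0, -0.216]
force: [-0.5, -0.2, 0.3]
grip_width: 0.604
grip_force: 0.0
```

```bash
python3 gp.py; python3 wh.py -25 43
```

```text
t 9.52 F [-0.5 -0.2  0.3] T [-0.   -0.21 -0.01] grip 0.604 0.0 J [-0.31  0.86  1.1  -0.13  1.6   1.29]
tcp [571.5 -94.6  52.9] lean -24.98 az -25.14 r 41.5 y -0.6 z-axis y 0.001 x-axis y -0.001
t 9.52 pos [571.5 -94.6  52.9] F [-0.5 -0.2  0.3] grip 0.604 0.0 J [-0.31  0.86  1.1  -0.13  1.6   1.29]
  turn [-0.0005 -0.0003 -0.0007]  shift now-axes [-0.1 -0.1 -1.5]  shift target-axes [-0.1 -0.1 -1.5]
  lean -24.98 rim az 159.41 r 1.5
```

>>> move_arm --moves '[{"turn": [0,0,0],"translation": [0,0,-1],"hand": 0},{"turn": [0,0,0],"translation": [0,0,0],"hand": 0},{"turn": [0,0,0],"translation": [0,0,0],"hand": 0},{"turn": [0,0,0],"translation": [0,0,0],"hand": 0},{"turn": [0,0,0],"translation": [0,0,0],"hand": 0},{"turn": [0,0,0],"translation": [0,0,0],"hand": 0}]'

```text
time_s: 10.02
eef_pos: [571.8, -93.4, 56.3]
ee_rot: [0.001, 0.977, -0.002, -0.214]
force: [1.4, 10.6, 0.6]
grip_width: 0.132
grip_force: 58.6
```

```bash
python3 gp.py
```

```text
t 10.02 F [ 1.4 10.6  0.6] T [ 1.53 -0.22 -0.59] grip 0.132 58.6 J [-0.3   0.85  1.1  -0.13  1.6   1.29]
tcp [571.8 -93.4  56.3] lean -24.74 az -23.48 r 44.7 y 0.7 z-axis y -0.001 x-axis y -0.004
```

>>> move_arm --moves '[{"turn": [0,0.08,0],"translation": [0,0,0],"hand": 0},{"turn": [0,0.08,0],"translation": [0,0,0],"hand": 0},{"turn": [0,0.08,0],"translation": [0,0,0],"hand": 0},{"turn": [0,0.08,0],"translation": [0,0,0],"hand": 0},{"turn": [0,0.08,0],"translation": [0,0,0],"hand": 0},{"turn": [0,0.08,0],"translation": [0,0,0],"hand": 0},{"turn": [0,0.08,0],"translation": [0,0,0],"hand": 0},{"turn": [0,0.08,0],"translation": [0,0,0],"hand": 0},{"turn": [0,0.08,0],"translation": [0,0,0],"hand": 0},{"turn": [0,0.08,0],"translation": [0,0,0],"hand": 0}]'

```text
time_s: 10.85
eef_pos: [570.4, -93.9, 54.4]
ee_rot: [0.003, 0.983, -0.002, 0.183]
force: [24.7, 21.1, -32.9]
grip_width: 0.13
grip_force: 58.2
```

```bash
python3 gp.py
```

```text
t 10.85 F [ 24.7  21.1 -32.9] T [ 3.18 -1.54  1.35] grip 0.13 58.2 J [-0.44  0.44  1.83  0.28  0.55  0.92]
tcp [570.4 -93.9  54.4] lean 21.1 az 22.95 r 43.7 y 0.4 z-axis y -0.007 x-axis y -0.002
```

>>> move_arm --moves '[{"turn": [0,0,0],"translation": [0,0,0],"hand": 0.6},{"turn": [0,0,0],"translation": [0,0,0],"hand": 0.6},{"turn": [0,0,0],"translation": [0,0,0],"hand": 0.6},{"turn": [0,0,0],"translation": [0,0,0],"hand": 0.6},{"turn": [0,-0.12,0],"translation": [0,0,0],"hand": 0.6},{"turn": [0,-0.12,0],"translation": [0,0,0],"hand": 0.6},{"turn": [0,-0.12,0],"translation": [0,0,0],"hand": 0.6},{"turn": [0,-0.12,0],"translation": [0,0,0],"hand": 0.6},{"turn": [0,-0.12,0],"translation": [0,0,0],"hand": 0.6},{"turn": [0,-0.12,0],"translation": [0,0,0],"hand": 0.6}]'

```text
time_s: 11.68
eef_pos: [572.6, -96.4, 57.2]
ee_rot: [0.005, 0.984, -0.003, -0.177]
force: [-0.2, 0.4, 0.6]
grip_width: 0.601
grip_force: 0.0
```

```bash
python3 gp.py; python3 wh.py -27 43
```

```text
t 11.68 F [-0.2  0.4  0.6] T [-0.03 -0.14  0.02] grip 0.601 0.0 J [-0.31  0.8   1.17 -0.12  1.51  1.29]
tcp [572.6 -96.4  57.2] lean -20.44 az -19.92 r 46.0 y -2.1 z-axis y -0.008 x-axis y -0.008
t 11.68 pos [572.6 -96.4  57.2] F [-0.2  0.4  0.6] grip 0.601 0.0 J [-0.31  0.8   1.17 -0.12  1.51  1.29]
  turn [ 0.0077 -0.1146 -0.0088]  shift now-axes [ 0.4 -2.   2.9]  shift target-axes [ 0.8 -1.9  2.9]
  lean -20.44 rim az -12.37 r 3.0
```

>>> move_arm --moves '[{"turn": [0.008,-0.06,-0.009],"translation": [0.4,-2.2,2],"hand": 0.6},{"turn": [0,-0.055,0],"translation": [0,0,0],"hand": 0.6},{"turn": [0,0,0],"translation": [0,0,0],"hand": 0.3},{"turn": [0,0,0],"translation": [0,0,0],"hand": 0},{"turn": [0,0,0],"translation": [0,0,0],"hand": 0},{"turn": [0,0,0],"translation": [0,0,0],"hand": 0},{"turn": [0,0,0],"translation": [0,0,0],"hand": 0},{"turn": [0,0,0],"translation": [0,0,0],"hand": 0}]'

```text
time_s: 12.35
eef_pos: [571.7, -93.2, 54.4]
ee_rot: [-0.002, 0.973, 0.001, -0.231]
force: [1.4, 4.0, -1.5]
grip_width: 0.131
grip_force: 58.6
```

```bash
python3 gp.py
```

```text
t 12.35 F [ 1.4  4.  -1.5] T [ 0.68 -0.54 -0.25] grip 0.131 58.6 J [-0.3   0.87  1.07 -0.13  1.64  1.29]
tcp [571.7 -93.2  54.4] lean -26.68 az -26.2 r 42.9 y 0.7 z-axis y 0.003 x-axis y 0.002
```

>>> move_arm --moves '[{"turn": [0,0.078,0],"translation": [0,0,0],"hand": 0},{"turn": [0,0.078,0],"translation": [0,0,0],"hand": 0},{"turn": [0,0.078,0],"translation": [0,0,0],"hand": 0},{"turn": [0,0.078,0],"translation": [0,0,0],"hand": 0},{"turn": [0,0.078,0],"translation": [0,0,0],"hand": 0},{"turn": [0,0.078,0],"translation": [0,0,0],"hand": 0},{"turn": [0,0.078,0],"translation": [0,0,0],"hand": 0},{"turn": [0,0.078,0],"translation": [0,0,0],"hand": 0},{"turn": [0,0.078,0],"translation": [0,0,0],"hand": 0},{"turn": [0,0.078,0],"translation": [0,0,0],"hand": 0}]'

```text
time_s: 13.18
eef_pos: [571.0, -93.5, 52.8]
ee_rot: [-0.001, 0.988, -0.001, 0.157]
force: [26.9, 10.6, -39.0]
grip_width: 0.134
grip_force: 58.1
```

```bash
python3 gp.py
```

```text
t 13.18 F [ 26.9  10.6 -39. ] T [ 1.68 -2.14  0.63] grip 0.134 58.1 J [-0.43  0.46  1.79  0.23  0.62  0.98]
tcp [571.  -93.5  52.8] lean 18.11 az 20.0 r 41.9 y 0.5 z-axis y 0.002 x-axis y -0.001
```

>>> move_arm --moves '[{"turn": [0,0,0],"translation": [0,0,0],"hand": 0.6},{"turn": [0,0,0],"translation": [0,0,0],"hand": 0.6},{"turn": [0,0,0],"translation": [0,0,0],"hand": 0.6},{"turn": [0,-0.11,0],"translation": [0,0,0],"hand": 0.6},{"turn": [0,-0.12,0],"translation": [0,0,0],"hand": 0.6},{"turn": [0,-0.12,0],"translation": [0,0,0],"hand": 0.6},{"turn": [0,-0.12,0],"translation": [0,0,0],"hand": 0.6},{"turn": [0,-0.12,0],"translation": [0,0,0],"hand": 0.6},{"turn": [0,-0.12,0],"translation": [0,0,0],"hand": 0.6},{"turn": [0,-0.08,0],"translation": [0,0,0],"hand": 0.6}]'

```text
time_s: 14.02
eef_pos: [572.5, -94.2, 54.6]
ee_rot: [0.0, 0.971, 0.0, -0.239]
force: [-0.8, 0.6, -0.2]
grip_width: 0.599
grip_force: 0.0
```

```bash
python3 gp.py; python3 wh.py -27 43
```

```text
t 14.02 F [-0.8  0.6 -0.2] T [ 0.01 -0.2   0.02] grip 0.599 0.0 J [-0.3   0.89  1.05 -0.14  1.67  1.29]
tcp [572.5 -94.2  54.6] lean -27.65 az -28.09 r 43.5 y -0.2 z-axis y -0.001 x-axis y 0.0
t 14.02 pos [572.5 -94.2  54.6] F [-0.8  0.6 -0.2] grip 0.599 0.0 J [-0.3   0.89  1.05 -0.14  1.67  1.29]
  turn [0.0006 0.0114 0.0001]  shift now-axes [-0.3  0.3  0.5]  shift target-axes [-0.3  0.3  0.5]
  lean -27.65 rim az -59.37 r 0.6
```

>>> move_arm --moves '[{"turn": [0,0,0],"translation": [0,0,0],"hand": 0.3},{"turn": [0,0,0],"translation": [0,0,0],"hand": 0},{"turn": [0,0,0],"translation": [0,0,0],"hand": 0},{"turn": [0,0,0],"translation": [0,0,0],"hand": 0},{"turn": [0,0,0],"translation": [0,0,0],"hand": 0},{"turn": [0,0,0],"translation": [0,0,0],"hand": 0}]'

```text
time_s: 14.52
eef_pos: [571.6, -93.2, 54.7]
ee_rot: [-0.001, 0.972, 0.001, -0.235]
force: [2.8, 4.9, -2.7]
grip_width: 0.132
grip_force: 58.6
```

```bash
python3 gp.py
```

```text
t 14.52 F [ 2.8  4.9 -2.7] T [ 0.67 -0.72 -0.35] grip 0.132 58.6 J [-0.3   0.88  1.06 -0.13  1.65  1.29]
tcp [571.6 -93.2  54.7] lean -27.21 az -26.57 r 43.2 y 0.7 z-axis y 0.003 x-axis y 0.002
```

>>> move_arm --moves '[{"turn": [0,0.08,0],"translation": [0,0,0.2],"hand": 0},{"turn": [0,0.08,0],"translation": [0,0,0.2],"hand": 0},{"turn": [0,0.08,0],"translation": [0,0,0.2],"hand": 0},{"turn": [0,0.08,0],"translation": [0,0,0.2],"hand": 0},{"turn": [0,0.08,0],"translation": [0,0,0.2],"hand": 0},{"turn": [0,0.08,0],"translation": [0,0,0.2],"hand": 0},{"turn": [0,0.08,0],"translation": [0,0,0.2],"hand": 0},{"turn": [0,0.08,0],"translation": [0,0,0.2],"hand": 0},{"turn": [0,0.08,0],"translation": [0,0,0.2],"hand": 0},{"turn": [0,0.07,0],"translation": [0,0,0.2],"hand": 0}]'

```text
time_s: 15.35
eef_pos: [571.1, -93.5, 52.9]
ee_rot: [-0.0, 0.987, -0.0, 0.159]
force: [17.9, 11.9, -18.5]
grip_width: 0.136
grip_force: 58.4
```

```bash
python3 gp.py
```

```text
t 15.35 F [ 17.9  11.9 -18.5] T [ 1.87 -1.53  0.66] grip 0.136 58.4 J [-0.43  0.46  1.79  0.23  0.61  0.97]
tcp [571.1 -93.5  52.9] lean 18.26 az 20.07 r 42.0 y 0.5 z-axis y 0.001 x-axis y -0.001
```

>>> move_arm --moves '[{"turn": [0,0,0],"translation": [0,0,0],"hand": 0.6},{"turn": [0,0,0],"translation": [0,0,0],"hand": 0.6},{"turn": [0,0,0],"translation": [0,0,0],"hand": 0.6},{"turn": [0,-0.11,0],"translation": [0,0,0],"hand": 0.6},{"turn": [0,-0.12,0],"translation": [0,0,0],"hand": 0.6},{"turn": [0,-0.12,0],"translation": [0,0,0],"hand": 0.6},{"turn": [0,-0.12,0],"translation": [0,0,0],"hand": 0.6},{"turn": [0,-0.12,0],"translation": [0,0,0],"hand": 0.6},{"turn": [0,-0.12,0],"translation": [0,0,0],"hand": 0.6},{"turn": [0,-0.08,0],"translation": [0,0,0],"hand": 0.6}]'

```text
time_s: 16.18
eef_pos: [572.2, -94.3, 52.5]
ee_rot: [0.0, 0.971, 0.0, -0.239]
force: [-0.3, -0.8, -0.9]
grip_width: 0.6
grip_force: 0.0
```

```bash
python3 gp.py; python3 wh.py -27 43
```

```text
t 16.18 F [-0.3 -0.8 -0.9] T [-0.04 -0.19  0.01] grip 0.6 0.0 J [-0.3   0.89  1.05 -0.14  1.66  1.29]
tcp [572.2 -94.3  52.5] lean -27.68 az -29.06 r 41.5 y -0.2 z-axis y -0.001 x-axis y -0.0
t 16.18 pos [572.2 -94.3  52.5] F [-0.3 -0.8 -0.9] grip 0.6 0.0 J [-0.3   0.89  1.05 -0.14  1.66  1.29]
  turn [0.0005 0.0118 0.    ]  shift now-axes [-1.   0.2 -1.5]  shift target-axes [-1.   0.2 -1.5]
  lean -27.68 rim az -174.44 r 1.8
```

>>> move_arm --moves '[{"turn": [0,0,0],"translation": [-0.5,0,-1.5],"hand": 0.3},{"turn": [0,0,0],"translation": [0,0,0],"hand": 0},{"turn": [0,0,0],"translation": [0,0,0],"hand": 0},{"turn": [0,0,0],"translation": [0,0,0],"hand": 0},{"turn": [0,0,0],"translation": [0,0,0],"hand": 0},{"turn": [0,0,0],"translation": [0,0,0],"hand": 0}]'

```text
time_s: 16.68
eef_pos: [571.7, -93.2, 54.3]
ee_rot: [-0.001, 0.972, 0.001, -0.235]
force: [1.9, 5.3, -2.5]
grip_width: 0.136
grip_force: 58.6
```

```bash
python3 gp.py
```

```text
t 16.68 F [ 1.9  5.3 -2.5] T [ 0.67 -0.73 -0.35] grip 0.136 58.6 J [-0.3   0.88  1.06 -0.13  1.65  1.29]
tcp [571.7 -93.2  54.3] lean -27.21 az -26.81 r 42.8 y 0.7 z-axis y 0.002 x-axis y 0.002
```

>>> move_arm --moves '[{"turn": [0,0.08,0],"translation": [0,0,0.3],"hand": 0},{"turn": [0,0.08,0],"translation": [0,0,0.3],"hand": 0},{"turn": [0,0.08,0],"translation": [0,0,0.3],"hand": 0},{"turn": [0,0.08,0],"translation": [0,0,0.3],"hand": 0},{"turn": [0,0.08,0],"translation": [0,0,0.3],"hand": 0},{"turn": [0,0.08,0],"translation": [0,0,0.3],"hand": 0},{"turn": [0,0.08,0],"translation": [0,0,0.3],"hand": 0},{"turn": [0,0.08,0],"translation": [0,0,0.3],"hand": 0},{"turn": [0,0.08,0],"translation": [0,0,0.3],"hand": 0},{"turn": [0,0.07,0],"translation": [0,0,0.3],"hand": 0}]'

```text
time_s: 17.52
eef_pos: [571.6, -93.5, 52.6]
ee_rot: [-0.0, 0.987, -0.0, 0.16]
force: [12.6, 14.8, -7.4]
grip_width: 0.131
grip_force: 58.6
```

```bash
python3 gp.py
```

```text
t 17.52 F [12.6 14.8 -7.4] T [ 2.13 -1.49  0.84] grip 0.131 58.6 J [-0.43  0.46  1.79  0.23  0.61  0.97]
tcp [571.6 -93.5  52.6] lean 18.36 az 19.64 r 41.6 y 0.5 z-axis y 0.0 x-axis y -0.001
```

>>> move_arm --moves '[{"turn": [0,0,0],"translation": [0,0,0],"hand": 0.6},{"turn": [0,0,0],"translation": [0,0,0],"hand": 0.6},{"turn": [0,0,0],"translation": [0,0,0],"hand": 0.6},{"turn": [0,-0.11,0],"translation": [0,0,0],"hand": 0.6},{"turn": [0,-0.11,0],"translation": [0,0,0],"hand": 0.6},{"turn": [0,-0.11,0],"translation": [0,0,0],"hand": 0.6},{"turn": [0,0,0],"translation": [0,0,-35],"hand": 0.6},{"turn": [0,0,0],"translation": [0,0,-38],"hand": 0.6},{"turn": [0,0,0],"translation": [0,0,-38],"hand": 0.6},{"turn": [0,0,0],"translation": [0,0,-38],"hand": 0.6}]'

```text
time_s: 18.35
eef_pos: [573.9, -94.5, 201.7]
ee_rot: [-0.0, 1.0, 0.0, -0.009]
force: [0.2, -0.2, 0.8]
grip_width: 0.6
grip_force: 0.0
```

```bash
python3 gp.py
```

```text
t 18.35 F [ 0.2 -0.2  0.8] T [ 0.01 -0.07 -0.  ] grip 0.6 0.0 J [-0.36  0.46  1.32 -0.01  1.39  1.21]
tcp [573.9 -94.5 201.7] lean -1.06 az -0.81 r 190.4 y -0.6 z-axis y 0.001 x-axis y 0.0
```

>>> move_arm --moves '[{"turn": [0,0,0],"translation": [-2,38,-1],"hand": 0.6},{"turn": [0,0,0],"translation": [-2,38,-1],"hand": 0.6},{"turn": [0,0,0],"translation": [-2,38,-1],"hand": 0.6},{"turn": [0,0,0],"translation": [-2,38,-1],"hand": 0.6},{"turn": [0,0,0],"translation": [-2,38,-1],"hand": 0.6},{"turn": [0,0,0],"translation": [-2,38,-1],"hand": 0.6},{"turn": [0,0,0],"translation": [-2,30,-1],"hand": 0.6},{"turn": [0.12,0,0],"translation": [0,0,0],"hand": 0.6},{"turn": [0.12,0,0],"translation": [0,0,0],"hand": 0.6},{"turn": [0.12,0,0],"translation": [0,0,0],"hand": 0.6}]'

```text
time_s: 19.18
eef_pos: [560.1, -353.1, 207.7]
ee_rot: [-0.182, 0.983, -0.001, -0.009]
force: [0.6, 0.2, -0.0]
grip_width: 0.598
grip_force: 0.0
```

>>> move_arm --moves '[{"turn": [0.12,0,0],"translation": [0,0,0],"hand": 0.6},{"turn": [0.12,0,0],"translation": [0,0,0],"hand": 0.6},{"turn": [0.12,0,0],"translation": [0,0,0],"hand": 0.6},{"turn": [0,0,0],"translation": [0,0,0],"hand": 0.6}]'

```text
time_s: 19.52
eef_pos: [558.5, -354.8, 201.1]
ee_rot: [-0.358, 0.934, -0.006, -0.011]
force: [0.0, -0.9, -2.5]
grip_width: 0.598
grip_force: 0.0
```

```bash
python3 wheel.py w1
python3 - <<'E'
# put w0 and w1 rectified side by side
import cv2,numpy as np
a,b=[cv2.resize(cv2.imread(f"pics/w{i}_rect.png"),(400,400)) for i in (0,1)]
cv2.imwrite("pics/w01.png",np.hstack([a,b]))
E
```

```text
19.5667 [ 559.39059411 -353.96742342  202.66789927] [-0.35408509  0.93514292 -0.00497035 -0.0103331 ] [-0.911  1.007  0.532  0.493  2.16   0.83 ]
```

View pics/w01.png

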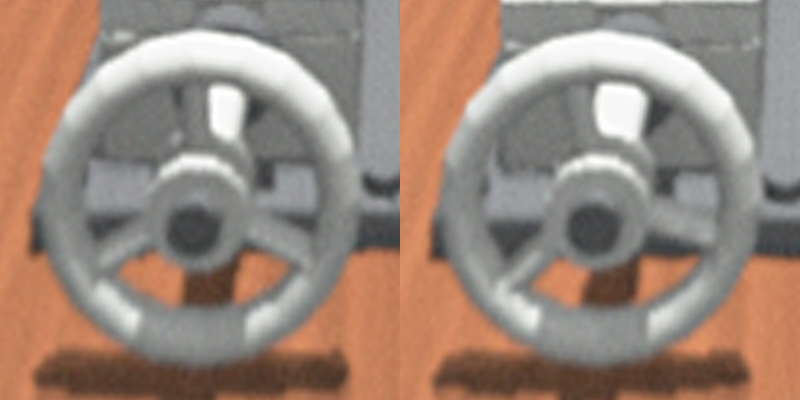

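The left picture is the start and the right is now. The lower-left spoke moved from about (105,265) to (505-400,285) and the right spoke from (310,262) to (715-400,235). That is a small CCW turn beyond two 120° steps. I measure it with a polar unwrap.

```bash
cat > pol.py <<'E'
import sys; from h import *
def pol(c,Y=-94.,X=572.,Z=54.3,H=60):
    f=c["image"].shape[0]/2/np.tan(np.radians(c["vertical_fov"])/2)
    a=np.radians(np.arange(0,360,0.5)); r=np.arange(14,52,0.5); A,Rr=np.meshgrid(a,r)
    W=np.stack([X-Rr*np.sin(A),np.full(A.shape,Y),Z+Rr*np.cos(A)],0)
    q=np.tensordot(np.array(c["R"]),W,1)+np.array(c["t"]).reshape(3,1,1)
    s=q[:2]/q[2]; k=1+c["k1"]*(s**2).sum(0)
    return cv2.remap(c["image"],(c["cx"]+f*s[0]*k).astype(np.float32),(c["cy"]+f*s[1]*k).astype(np.float32),cv2.INTER_CUBIC)
rows=[]
for n in sys.argv[2:]:
    p=pol(pickle.load(open(n+".pkl","rb"))); p=cv2.resize(p,(720,228),interpolation=cv2.INTER_CUBIC)
    for d in range(0,360,30): cv2.putText(p,str(d),(2*d,10),0,.35,(0,0,255),1); cv2.line(p,(2*d,12),(2*d,20),(0,0,255),1)
    rows.append(p)
cv2.imwrite(f"pics/{sys.argv[1]}.png",np.vstack(rows))
E
python3 pol.py pol1 w0 w1
```

```text
(no output)
```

View pics/pol1.png

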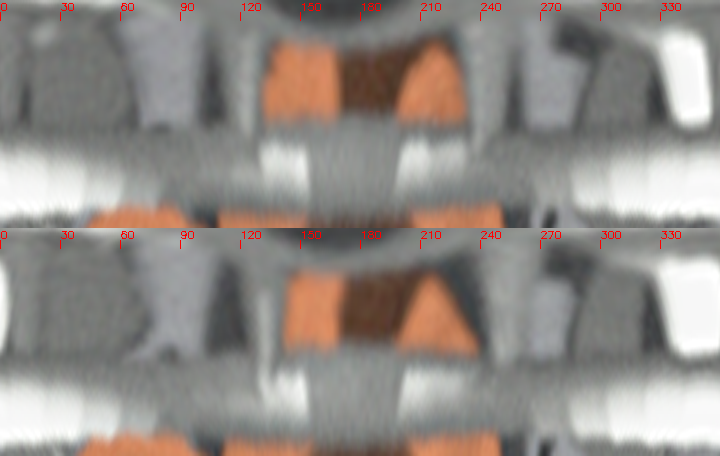

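By the polar strips the spokes moved from about 4.5°/124°/245° to about 12°/136°/252.5°. The mean shift is 9.5°, so the total is about 249.5° and about 20° remains. I go back for a short last stroke.

>>> move_arm --moves '[{"turn": [-0.12,0,0],"translation": [0,0,0],"hand": 0.6},{"turn": [-0.12,0,0],"translation": [0,0,0],"hand": 0.6},{"turn": [-0.12,0,0],"translation": [0,0,0],"hand": 0.6},{"turn": [-0.12,0,0],"translation": [0,0,0],"hand": 0.6},{"turn": [-0.12,0,0],"translation": [0,0,0],"hand": 0.6},{"turn": [-0.12,0,0],"translation": [0,0,0],"hand": 0.6},{"turn": [0,0,0],"translation": [2,-38,0],"hand": 0.6},{"turn": [0,0,0],"translation": [2,-38,0],"hand": 0.6},{"turn": [0,0,0],"translation": [2,-38,0],"hand": 0.6},{"turn": [0,0,0],"translation": [2,-38,0],"hand": 0.6}]'

```text
time_s: 20.4
eef_pos: [567.9, -198.1, 208.9]
ee_rot: [0.002, 1.0, 0.002, -0.007]
force: [0.6, 0.4, 0.2]
grip_width: 0.601
grip_force: 0.0
```

>>> move_arm --moves '[{"turn": [0,-0.08,0],"translation": [2,-38,0],"hand": 0.6},{"turn": [0,-0.08,0],"translation": [2,-38,0],"hand": 0.6},{"turn": [0,0,0],"translation": [0,-31,0],"hand": 0.6},{"turn": [0,0,0],"translation": [0,0,0],"hand": 0.6}]'

```text
time_s: 20.73
eef_pos: [572.5, -87.5, 208.4]
ee_rot: [0.001, 0.996, 0.005, -0.087]
force: [0.5, -1.0, -0.5]
grip_width: 0.602
grip_force: 0.0
```

```bash
python3 wh.py -10 43
```

```text
t 20.73 pos [572.5 -87.5 208.4] F [ 0.5 -1.  -0.5] grip 0.602 0.0 J [-0.33  0.55  1.17 -0.06  1.59  1.24]
  turn [ 0.0028 -0.0002  0.0095]  shift now-axes [ 26.2   6.8 151.8]  shift target-axes [ 26.3   7.  151.8]
  lean -9.99 rim az -0.18 r 154.1
```

>>> move_arm --moves '[{"turn": [0,0,0.009],"translation": [26,6.5,20],"hand": 0.6},{"turn": [0,0,0],"translation": [0,0,30],"hand": 0.6},{"turn": [0,0,0],"translation": [0,0,30],"hand": 0.6},{"turn": [0,0,0],"translation": [0,0,25],"hand": 0.6},{"turn": [0,0,0],"translation": [0,0,25],"hand": 0.6},{"turn": [0,0,0],"translation": [0,0,20],"hand": 0.6},{"turn": [0,0,0],"translation": [0,0,0],"hand": 0.6}]'

```text
time_s: 21.32
eef_pos: [569.0, -99.0, 52.4]
ee_rot: [0.0, 0.996, -0.003, -0.09]
force: [-0.6, 0.5, 0.3]
grip_width: 0.602
grip_force: 0.0
```

```bash
python3 wh.py -10 43
```

```text
t 21.32 pos [569.  -99.   52.4] F [-0.6  0.5  0.3] grip 0.602 0.0 J [-0.35  0.69  1.35 -0.06  1.27  1.25]
  turn [-0.0001  0.0064 -0.0051]  shift now-axes [ 2.6 -4.5 -2.4]  shift target-axes [ 2.6 -4.5 -2.4]
  lean -10.37 rim az 121.91 r 3.5
```

>>> move_arm --moves '[{"turn": [0,0.006,-0.005],"translation": [2.5,-5,-2],"hand": 0.6},{"turn": [0,0,0],"translation": [0,0,0],"hand": 0.4},{"turn": [0,0,0],"translation": [0,0,0],"hand": 0},{"turn": [0,0,0],"translation": [0,0,0],"hand": 0},{"turn": [0,0,0],"translation": [0,0,0],"hand": 0},{"turn": [0,0,0],"translation": [0,0,0],"hand": 0},{"turn": [0,0,0],"translation": [0,0,0],"hand": 0}]'

```text
time_s: 21.9
eef_pos: [574.8, -93.2, 57.4]
ee_rot: [-0.002, 0.996, -0.001, -0.085]
force: [0.1, 8.2, 8.3]
grip_width: 0.128
grip_force: 58.8
```

```bash
python3 gp.py
```

```text
t 21.9 F [0.1 8.2 8.3] T [ 1.35  0.08 -0.12] grip 0.128 58.8 J [-0.34  0.69  1.34 -0.06  1.27  1.26]
tcp [574.8 -93.2  57.4] lean -9.72 az -12.42 r 46.6 y 0.6 z-axis y 0.003 x-axis y -0.002
```

>>> move_arm --moves '[{"turn": [0,0.058,0],"translation": [0,0,0.2],"hand": 0},{"turn": [0,0.058,0],"translation": [0,0,0.2],"hand": 0},{"turn": [0,0.058,0],"translation": [0,0,0.2],"hand": 0},{"turn": [0,0.058,0],"translation": [0,0,0.2],"hand": 0},{"turn": [0,0.058,0],"translation": [0,0,0.2],"hand": 0},{"turn": [0,0.058,0],"translation": [0,0,0.2],"hand": 0},{"turn": [0,0,0],"translation": [0,0,0],"hand": 0}]'

```text
time_s: 22.48
eef_pos: [573.9, -93.4, 57.5]
ee_rot: [-0.001, 0.996, -0.001, 0.09]
force: [-9.0, 10.8, 20.4]
grip_width: 0.136
grip_force: 60.9
```

```bash
python3 gp.py
```

```text
t 22.48 F [-9.  10.8 20.4] T [1.66 0.96 0.46] grip 0.136 60.9 J [-0.4   0.51  1.66  0.1   0.81  1.11]
tcp [573.9 -93.4  57.5] lean 10.38 az 7.38 r 45.9 y 0.6 z-axis y 0.001 x-axis y -0.002
```

>>> move_arm --moves '[{"turn": [0,0,0],"translation": [0,0,0],"hand": 0.6},{"turn": [0,0,0],"translation": [0,0,0],"hand": 0.6},{"turn": [0,0,0],"translation": [0,0,0],"hand": 0.6},{"turn": [0,0,0],"translation": [0,0,-20],"hand": 0.6},{"turn": [0,0,0],"translation": [0,0,-40],"hand": 0.6},{"turn": [0,0,0],"translation": [0,0,-40],"hand": 0.8},{"turn": [0,-0.09,0],"translation": [0,0,-40],"hand": 1},{"turn": [0,-0.09,0],"translation": [0,10,-10],"hand": 1},{"turn": [0,0,0],"translation": [0,38,0],"hand": 1},{"turn": [0,0,0],"translation": [0,38,0],"hand": 1}]'

```text
time_s: 23.32
eef_pos: [549.8, -181.1, 200.2]
ee_rot: [-0.0, 1.0, 0.0, 0.002]
force: [0.7, 0.3, -0.3]
grip_width: 1.0
grip_force: 0.0
```

>>> move_arm --moves '[{"turn": [0,0,0],"translation": [0,38,0],"hand": 1},{"turn": [0,0,0],"translation": [0,38,0],"hand": 1},{"turn": [0,0,0],"translation": [0,38,0],"hand": 1},{"turn": [0,0,0],"translation": [0,38,0],"hand": 1},{"turn": [0.12,0,0],"translation": [0,0,0],"hand": 1},{"turn": [0.12,0,0],"translation": [0,0,0],"hand": 1},{"turn": [0.12,0,0],"translation": [0,0,0],"hand": 1},{"turn": [0.12,0,0],"translation": [0,0,0],"hand": 1},{"turn": [0.12,0,0],"translation": [0,0,0],"hand": 1},{"turn": [0.12,0,0],"translation": [0,0,0],"hand": 1}]'

```text
time_s: 24.15
eef_pos: [548.2, -333.5, 199.2]
ee_rot: [-0.355, 0.935, -0.001, 0.002]
force: [0.2, 0.7, 0.1]
grip_width: 0.999
grip_force: 0.0
```

```bash
python3 wheel.py w2; python3 pol.py pol2 w0 w2
```

```text
24.2 [ 546.7209276  -334.83413202  194.73469029] [-3.61130145e-01  9.32509154e-01 -3.41676928e-03 -1.47241297e-04] [-0.916  0.929  0.71   0.489  2.074  0.774]
```

View pics/pol2.png

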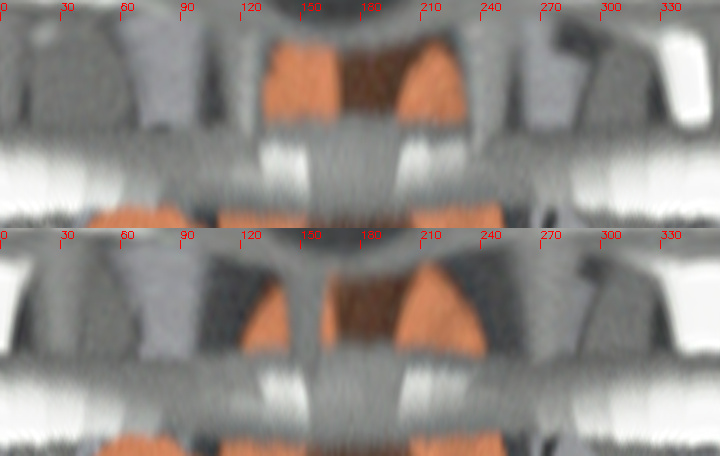

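In the lower strip the spokes sit at about 29°/153°/272.5°, against 4.5°/124°/245° at the start. The wheel has turned about 267°, so the vise is done. Next is the block: I level the tool, move above the vise and check the fingertip depth at block width.

>>> move_arm --moves '[{"turn": [-0.12,0,0],"translation": [0,0,0],"hand": 0.45},{"turn": [-0.12,0,0],"translation": [0,0,0],"hand": 0.45},{"turn": [-0.12,0,0],"translation": [0,0,0],"hand": 0.45},{"turn": [-0.12,0,0],"translation": [0,0,0],"hand": 0.45},{"turn": [-0.12,0,0],"translation": [0,0,0],"hand": 0.45},{"turn": [-0.12,0,0],"translation": [0,0,0],"hand": 0.45},{"turn": [0,0,0],"translation": [2.5,-39,-2],"hand": 0.45},{"turn": [0,0,0],"translation": [2.5,-39,-2],"hand": 0.45},{"turn": [0,0,0],"translation": [2.5,-39,-2],"hand": 0.45},{"turn": [0,0,0],"translation": [2.5,-39,-2],"hand": 0.45}]'

```text
time_s: 25.03
eef_pos: [558.6, -175.0, 207.7]
ee_rot: [0.0, 1.0, -0.001, 0.002]
force: [1.3, -0.2, 0.3]
grip_width: 0.447
grip_force: 0.0
```

>>> move_arm --moves '[{"turn": [0,0,0],"translation": [2.5,-39,0],"hand": 0.45},{"turn": [0,0,0],"translation": [2.5,-39,0],"hand": 0.45},{"turn": [0,0,0],"translation": [2.5,-39,0],"hand": 0.45},{"turn": [0,0,0],"translation": [2.5,-39,0],"hand": 0.45},{"turn": [0,0,0],"translation": [2.5,-39,0],"hand": 0.45},{"turn": [0,0,0],"translation": [2.5,-30,0],"hand": 0.45},{"turn": [0,0,0],"translation": [0,0,0],"hand": 0.45}]'

```text
time_s: 25.62
eef_pos: [574.3, 53.3, 208.1]
ee_rot: [-0.001, 1.0, 0.002, 0.002]
force: [0.3, 0.0, 0.4]
grip_width: 0.455
grip_force: 0.0
```

```bash
cat > blk.py <<'E'
import sys; from go import *
# args: x y z yaw ; also tip depth & block from wrist cloud
a=[float(v) for v in sys.argv[1:]]
rel(a[:3],0.,a[3])
E
python3 blk.py 576 55.5 90 0
python3 - <<'E'
from h import *
c=cap("wrist"); P=cloud(c); pickle.dump(c,open("wb.pkl","wb"))
p=np.array(sense()["eef_pos"]); r=Ro.from_quat(np.roll(sense()["ee_rot"],-1))
Q=r.inv().apply((P.reshape(3,-1).T-p))
m=(abs(Q[:,0])<14)&(abs(Q[:,1])<50)&(abs(Q[:,1])>10)&(Q[:,2]>-60)&(Q[:,2]<0)
print("tip z",[np.percentile(Q[m&(Q[:,1]*s>0),2],[90,98,99.5]).round(1) for s in (-1,1)], "inner y",[ (s*Q[m&(Q[:,1]*s>0),1]).min().round(1) for s in(-1,1)])
S=P.reshape(3,-1).T; k=(S[:,2]>136)&(S[:,2]<144)&(abs(S[:,0]-576)<70)&(abs(S[:,1]-56)<45)
rr=cv2.minAreaRect(S[k,:2].astype(np.float32)); print("block",k.sum(),S[k].mean(0),S[k].min(0),S[k].max(0),rr)
k=(S[:,2]>147)&(S[:,2]<165)&(abs(S[:,0]-596)<20)&(abs(S[:,1]-56)<20); print("ball",k.sum(),S[k].min(0),S[k].max(0))
k=(S[:,2]>107)&(S[:,2]<115)&(abs(S[:,0]-576)<70)&(abs(S[:,1]-56)<90); print("jaws",S[k].min(0),S[k].max(0))
t=cap("top");P=cloud(t);S=P.reshape(3,-1).T;
E
```

```text
t 25.62 pos [574.3  53.3 208.1] F [0.3 0.  0.4] grip 0.455 0.0 J [-0.11  0.43  1.34  0.    1.37  1.46]
  turn [-0.0013 -0.0041  0.0038]  shift now-axes [  1.2  -2.1 118.1]  shift target-axes [  1.7  -2.2 118.1]
  lean 0.24 rim az -0.86 r 153.8
tip z [array([-31. , -25.7, -23.9]), array([-30.9, -25.4, -23.8])] inner y [np.float64(20.6), np.float64(17.2)]
block 3886 [574.44561983  55.97950333 140.63288025] [535.20981267  37.90825811 136.0804092 ] [615.31800538  74.20762045 142.81751605] ((575.2703857421875, 56.08390808105469), (79.98649597167969, 36.07792663574219), 0.2833709418773651)
ball 887 [584.39694352  44.5575739  147.03571713] [607.03715189  67.91699179 162.61318049]
jaws [523.28100234 -10.63905028 107.05090529] [618.23066784 122.73053047 114.97598641]
```

>>> move_arm --moves '[{"turn": [0,-0.004,0.004],"translation": [1,-2.6,0],"hand": 0.75},{"turn": [0,0,0],"translation": [0,0,20],"hand": 0.75},{"turn": [0,0,0],"translation": [0,0,20],"hand": 0.75},{"turn": [0,0,0],"translation": [0,0,20],"hand": 0.75},{"turn": [0,0,0],"translation": [0,0,20],"hand": 0.75},{"turn": [0,0,0],"translation": [0,0,15],"hand": 0.75},{"turn": [0,0,0],"translation": [0,0,10],"hand": 0.75},{"turn": [0,0,0],"translation": [0,0,0],"hand": 0.75}]'

```text
time_s: 26.38
eef_pos: [574.4, 50.2, 100.8]
ee_rot: [-0.001, 1.0, -0.004, -0.003]
force: [-0.6, 0.4, 0.1]
grip_width: 0.75
grip_force: 0.0
```

```bash
python3 blk.py 575.3 56 90 0
```

```text
t 26.38 pos [574.4  50.2 100.8] F [-0.6  0.4  0.1] grip 0.75 0.0 J [-0.12  0.53  1.48  0.    1.14  1.46]
  turn [-0.0018  0.0052 -0.008 ]  shift now-axes [ 0.9 -5.8 10.8]  shift target-axes [ 0.9 -5.8 10.8]
  lean -0.3 rim az -2.95 r 46.5
```

>>> move_arm --moves '[{"turn": [-0.001,0.004,-0.007],"translation": [0.9,-5.5,5],"hand": 0.75},{"turn": [0,0,0],"translation": [0,0,4.5],"hand": 0.75},{"turn": [0,0,0],"translation": [0,0,0],"hand": 0.75}]'

```text
time_s: 26.63
eef_pos: [576.1, 56.8, 93.0]
ee_rot: [-0.0, 1.0, 0.0, 0.001]
force: [-0.3, -0.2, 0.5]
grip_width: 0.748
grip_force: 0.0
```

```bash
python3 blk.py 575.3 56 90 0
```

```text
t 26.63 pos [576.1  56.8  93. ] F [-0.3 -0.2  0.5] grip 0.748 0.0 J [-0.1   0.54  1.48  0.    1.12  1.47]
  turn [-0.0007 -0.0021  0.0007]  shift now-axes [-0.9  0.8  3. ]  shift target-axes [-0.8  0.8  3. ]
  lean 0.12 rim az -6.12 r 38.9
```

>>> move_arm --moves '[{"turn": [0,0,0],"translation": [-0.5,0.5,2],"hand": 0.6},{"turn": [0,0,0],"translation": [0,0,0],"hand": 0.5},{"turn": [0,0,0],"translation": [0,0,0],"hand": 0.45},{"turn": [0,0,0],"translation": [0,0,0],"hand": 0.4},{"turn": [0,0,0],"translation": [0,0,0],"hand": 0.3},{"turn": [0,0,0],"translation": [0,0,0],"hand": 0.2},{"turn": [0,0,0],"translation": [0,0,0],"hand": 0.2},{"turn": [0,0,0],"translation": [0,0,0],"hand": 0.2}]' --grip_force 70

```text
time_s: 27.3
eef_pos: [575.9, 56.1, 91.8]
ee_rot: [-0.0, 1.0, 0.0, 0.001]
force: [-1.2, 0.7, 5.6]
grip_width: 0.409
grip_force: 69.7
```

```bash
python3 blk.py 575.3 56 90 0;python3 gp.py|head -1
python3 - <<'E'
from h import *
c=cap("wrist"); cv2.imwrite("pics/grab.png",c["image"])
E
```

```text
t 27.3 pos [575.9  56.1  91.8] F [-1.2  0.7  5.6] grip 0.409 69.7 J [-0.11  0.54  1.48  0.    1.11  1.46]
  turn [-0.0007 -0.0029  0.0004]  shift now-axes [-0.6  0.1  1.8]  shift target-axes [-0.6  0.1  1.8]
  lean 0.17 rim az -5.94 r 37.7
t 27.3 F [-1.2  0.7  5.6] T [ 0.06  0.23 -0.09] grip 0.409 69.7 J [-0.11  0.54  1.48  0.    1.11  1.46]
```

View pics/grab.png

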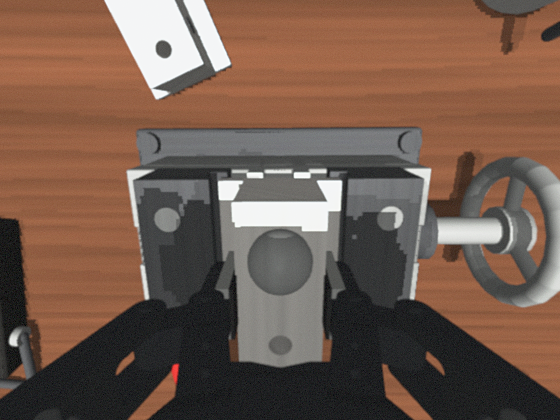

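The pads hold the block across its 36 mm with the ball seated at (280,262), and the opened jaws stand clear on both sides. Now I lift straight up, gently.

>>> move_arm --moves '[{"turn": [0,0,0],"translation": [0,0,-2],"hand": 0.2},{"turn": [0,0,0],"translation": [0,0,-4],"hand": 0.2},{"turn": [0,0,0],"translation": [0,0,-6],"hand": 0.2},{"turn": [0,0,0],"translation": [0,0,-7],"hand": 0.2},{"turn": [0,0,0],"translation": [0,0,-7],"hand": 0.2}]'

```text
time_s: 27.77
eef_pos: [575.5, 56.0, 117.7]
ee_rot: [-0.0, 1.0, 0.0, 0.001]
force: [0.4, 0.7, -4.9]
grip_width: 0.411
grip_force: 70.3
```

```bash
python3 gp.py
```

```text
t 27.77 F [ 0.4  0.7 -4.9] T [-0.   -0.   -0.04] grip 0.411 70.3 J [-0.11  0.51  1.46  0.    1.17  1.46]
tcp [575.5  56.  117.7] lean 0.09 az -1.86 r 106.5 y 150.0 z-axis y 0.001 x-axis y 0.0
```

>>> move_arm --moves '[{"turn": [0,0,0],"translation": [0,0,-7],"hand": 0.2},{"turn": [0,0,0],"translation": [0,0,-9],"hand": 0.2},{"turn": [0,0,0],"translation": [0,0,-9],"hand": 0.2},{"turn": [0,0,0],"translation": [0,0,-7],"hand": 0.2},{"turn": [0,0,0],"translation": [0,0,-4],"hand": 0.2},{"turn": [0,0,0],"translation": [0,0,0],"hand": 0.2}]'

```text
time_s: 28.27
eef_pos: [576.0, 56.0, 154.3]
ee_rot: [-0.0, 1.0, 0.0, 0.002]
force: [0.9, 0.4, -4.6]
grip_width: 0.409
grip_force: 70.3
```

```bash
python3 gp.py
python3 - <<'E'
from h import *
c=cap("wrist"); P=cloud(c);p=np.array(sense()["eef_pos"]); r=Ro.from_quat(np.roll(sense()["ee_rot"],-1))
S=P.reshape(3,-1).T; Q=r.inv().apply(S-p); print(p)
k=(abs(Q[:,0])<60)&(abs(Q[:,1])<17)&(Q[:,2]<-46)&(Q[:,2]>-52)&(Q[:,0]>-35); A=np.c_[S[k,:2],np.ones(k.sum())]; f=np.linalg.lstsq(A,S[k,2],rcond=None)[0]; print("top plane slope",f[:2],"z",S[k,2].mean(),S[k].min(0),S[k].max(0))
k=(abs(Q[:,0]-20)<16)&(abs(Q[:,1])<14)&(Q[:,2]<-56)&(Q[:,2]>-75); print("ball",k.sum(),S[k].min(0),S[k].max(0))
# fresh lens measure from top & side
for n,b in (("top",(170,260,300,392)),("side",(395,485,440,500))):
    c=cap(n); m=c["image"].min(2)>170; v,u=np.nonzero(m); s=(u>b[0]*.7)&(u<b[1]*.7)&(v>b[2]*.7)&(v<b[3]*.7)
    lab=cv2.connectedComponentsWithStats((m*0+0).astype(np.uint8))[0]
    mm=np.zeros(m.shape,np.uint8); mm[v[s],u[s]]=1; _,_,st,ce=cv2.connectedComponentsWithStats(mm); i=1+st[1:,4].argmax()
    _,L=cv2.connectedComponents(mm); v,u=np.nonzero(L==L[tuple(np.argwhere(L>0)[0])]) if 0 else np.nonzero(cv2.connectedComponentsWithStats(mm)[1]==i)
    Wp=px2w(c,u,v,28.).T; print(n,len(u),cv2.minAreaRect(Wp[:,:2].astype(np.float32)),Wp.mean(0))
E
```

```text
t 28.27 F [ 0.9  0.4 -4.6] T [-0.01  0.03 -0.  ] grip 0.409 70.3 J [-0.11  0.47  1.42  0.    1.25  1.46]
tcp [576.   56.  154.3] lean 0.22 az -1.52 r 143.1 y 150.0 z-axis y 0.001 x-axis y 0.0
[575.63814501  56.06036106 153.52237453]
top plane slope [0.00150736 0.00154202] z 203.1453174565252 [540.51098683  39.01707664 199.47889533] [615.74844938  73.03242206 205.49096436]
ball 3414 [584.74303414  43.4427659  209.67004385] [607.63875856  67.02107901 225.13564423]
top 1229 ((501.3192443847656, 331.06744384765625), (70.64201354980469, 114.09601593017578), 81.81844329833984) [500.96792065 331.12071742  28.        ]
side 1454 ((502.85577392578125, 334.59356689453125), (70.4827651977539, 113.57559967041016), 81.5882797241211) [502.46026086 335.64883727  28.        ]
```

>>> move_arm --moves '[{"turn": [0,0,0],"translation": [-1.6,-4.7,0],"hand": 0.2},{"turn": [0,0,0],"translation": [-3.6,-10.4,0],"hand": 0.2},{"turn": [0,0,0],"translation": [-5.6,-16,0],"hand": 0.2},{"turn": [0,0,0],"translation": [-7.5,-21.7,0],"hand": 0.2},{"turn": [0,0,0],"translation": [-9,-26,0],"hand": 0.2},{"turn": [0,0,0],"translation": [-9,-26,0],"hand": 0.2},{"turn": [0,0,0],"translation": [-9,-26,0],"hand": 0.2},{"turn": [0,0,0],"translation": [-9,-26,0],"hand": 0.2},{"turn": [0,0,0],"translation": [-8,-24,0],"hand": 0.2},{"turn": [0,0,0],"translation": [-7.5,-22,0],"hand": 0.2}]'

```text
time_s: 29.25
eef_pos: [504.2, 261.1, 153.0]
ee_rot: [-0.001, 1.0, 0.001, 0.001]
force: [0.3, 0.1, -6.2]
grip_width: 0.41
grip_force: 70.4
```

>>> move_arm --moves '[{"turn": [0,0,0],"translation": [-6.5,-18,0],"hand": 0.2},{"turn": [0,0,0],"translation": [-5,-14,0],"hand": 0.2},{"turn": [0,0,0],"translation": [-3.5,-10,0],"hand": 0.2},{"turn": [0,0,0],"translation": [-2,-6,0],"hand": 0.2},{"turn": [0,0,0],"translation": [-1,-3,0],"hand": 0.2},{"turn": [0,0,0],"translation": [0,0,0],"hand": 0.2}]'

```text
time_s: 29.75
eef_pos: [487.4, 310.1, 153.1]
ee_rot: [-0.0, 1.0, 0.0, 0.001]
force: [0.5, 0.4, -5.3]
grip_width: 0.408
grip_force: 70.5
```

```bash
python3 blk.py 480.8 331.3 125.5 0; python3 gp.py
```

```text
t 29.75 pos [487.4 310.1 153.1] F [ 0.5  0.4 -5.3] grip 0.408 70.5 J [0.36 0.47 1.42 0.   1.25 1.93]
  turn [-0.0007 -0.0018  0.0007]  shift now-axes [ -6.7 -21.2  27.6]  shift target-axes [ -6.6 -21.2  27.6]
  lean 0.1 rim az 40.56 r 130.0
t 29.75 F [ 0.5  0.4 -5.3] T [-0.04  0.01  0.  ] grip 0.408 70.5 J [0.36 0.47 1.42 0.   1.25 1.93]
tcp [487.4 310.1 153.1] lean 0.1 az 30.83 r 165.1 y 404.0 z-axis y 0.001 x-axis y 0.001
```

>>> move_arm --moves '[{"turn": [0,0,0],"translation": [-0.7,-3,2],"hand": 0.2},{"turn": [0,0,0],"translation": [-2,-6,5],"hand": 0.2},{"turn": [0,0,0],"translation": [-2,-6,7],"hand": 0.2},{"turn": [0,0,0],"translation": [-1.3,-4,7],"hand": 0.2},{"turn": [0,0,0],"translation": [-0.7,-2,4],"hand": 0.2},{"turn": [0,0,0],"translation": [0,0,2],"hand": 0.2},{"turn": [0,0,0],"translation": [0,0,0],"hand": 0.2}]'

```text
time_s: 30.33
eef_pos: [480.7, 330.8, 125.5]
ee_rot: [-0.0, 1.0, 0.0, 0.0]
force: [-0.0, -0.4, -5.1]
grip_width: 0.412
grip_force: 70.5
```

```bash
python3 blk.py 480.8 331.3 125.5 0
cat > fin.py <<'E'
from h import *
c=cap("wrist"); P=cloud(c);p=np.array(sense()["eef_pos"]); r=Ro.from_quat(np.roll(sense()["ee_rot"],-1))
S=P.reshape(3,-1).T; Q=r.inv().apply(S-p)
k=(abs(Q[:,0])<60)&(abs(Q[:,1])<17)&(Q[:,2]<-46)&(Q[:,2]>-52)&(Q[:,0]>-35); A=np.c_[S[k,:2],np.ones(k.sum())]; f=np.linalg.lstsq(A,S[k,2],rcond=None)[0]; print("slope",f[:2],"top z",S[k,2].mean(),S[k].min(0),S[k].max(0))
k=(abs(Q[:,0]-20)<16)&(abs(Q[:,1])<14)&(Q[:,2]<-56)&(Q[:,2]>-75); print("wrist ball",S[k].min(0),S[k].max(0))
k=(S[:,2]>15)&(S[:,2]<40)&(abs(S[:,0]-501)<110)&(abs(S[:,1]-331)<80); L=S[k]; print("light seen by wrist",L.min(0),L.max(0))
m=(c["image"].min(2)>170).ravel()&k; print("lens pixels",m.sum(), S[m].min(0) if m.any() else "",S[m].max(0) if m.any() else "")
for n in ("top","side"):
    c=cap(n); S=cloud(c).reshape(3,-1).T
    k=(S[:,2]>182)&(S[:,2]<200)&(abs(S[:,0]-501)<20)&(abs(S[:,1]-331)<20)
    print(n,"ball",k.sum(), S[k].mean(0) if k.any() else "", S[k].min(0) if k.any() else "",S[k].max(0) if k.any() else "")
    cv2.imwrite(f"pics/end_{n}.png",c["image"])
t,s=[cv2.imread(f"pics/end_{n}.png") for n in ("top","side")]
cv2.imwrite("pics/end.png",np.hstack([cv2.resize(t[130:340,70:350],(400,300)),cv2.resize(s[200:380,180:420],(400,300))]))
E
python3 fin.py
```

```text
t 30.33 pos [480.7 330.8 125.5] F [-0.  -0.4 -5.1] grip 0.412 70.5 J [ 0.4   0.51  1.43 -0.    1.19  1.97]
  turn [-0.0002 -0.001   0.0006]  shift now-axes [ 0.1 -0.5 -0. ]  shift target-axes [ 0.1 -0.5 -0. ]
  lean 0.06 rim az 52.06 r 115.7
slope [-0.00123472  0.00221632] top z 174.2887925736844 [445.92741874 313.68944235 171.94822262] [520.62862491 347.69792173 177.90354658]
wrist ball [489.83274816 318.13650227 182.07413489] [512.46135462 341.71088564 196.72330172]
light seen by wrist [436.62065996 271.06720168  15.02156538] [577.36729595 396.41013301  31.25361502]
lens pixels 6310 [472.53187968 287.699381    15.02734163] [577.36729595 390.60968498  31.25361502]
top ball 16 [505.82284716 321.78980313 188.44629812] [502.00503517 318.46474712 184.09278148] [511.30929059 325.58040065 194.73497862]
side ball 91 [505.20041154 337.49073819 189.04552551] [493.4575165  313.56434812 182.1339474 ] [515.58564754 344.71992769 199.84418404]
```

View pics/end.png

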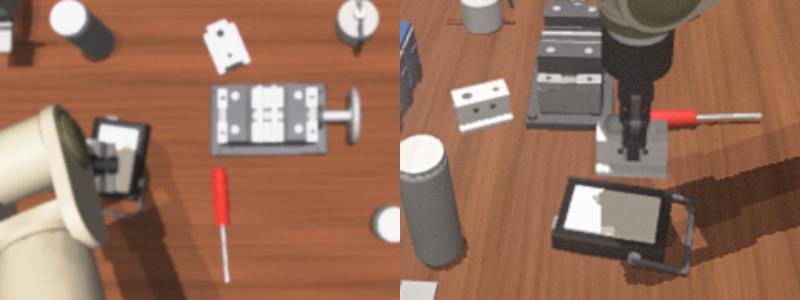

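The ball is still in its seat over the lens, the block is level, and its underside is at about 128 mm, which gives a 100 mm gap. I make a 1 mm centring nudge, let it settle and hand in.

>>> move_arm --moves '[{"turn": [0,0,0],"translation": [0.2,-1,0],"hand": 0.2},{"turn": [0,0,0],"translation": [0,0,0],"hand": 0.2},{"turn": [0,0,0],"translation": [0,0,0],"hand": 0.2},{"turn": [0,0,0],"translation": [0,0,0],"hand": 0.2},{"turn": [0,0,0],"translation": [0,0,0],"hand": 0.2},{"turn": [0,0,0],"translation": [0,0,0],"hand": 0.2},{"turn": [0,0,0],"translation": [0,0,0],"hand": 0.2},{"turn": [0,0,0],"translation": [0,0,0],"hand": 0.2}]'

```text
time_s: 31.15
eef_pos: [481.2, 331.9, 126.2]
ee_rot: [-0.0, 1.0, 0.0, 0.001]
force: [-0.7, -0.1, -5.7]
grip_width: 0.411
grip_force: 70.5
```

```bash
python3 fin.py | head -2; python3 -c "
from rig import sense,finish_job
s=sense();print(s['eef_pos'],s['dq'].round(4),s['force'],s['grip_force'])
print(finish_job())"
```

```text
slope [-0.00017677  0.00336166] top z 175.05938509245567 [446.16090204 314.78339585 172.14348533] [521.09987776 348.7988788  178.21551069]
wrist ball [489.72601373 319.2909488  182.28370635] [512.75493281 342.86637456 197.04131407]
[481.18118378 331.8698018  126.20073888] [ 0.0002 -0.0012 -0.0001 -0.0017  0.0011 -0.0036] [ 0.0543772  -0.26473154 -5.24947768] 70.47143697738647
the job is handed in; nothing more can be done
None
```

The job is handed in: I backed the vise off about 267° (three quarters of a turn is 270°), lifted the block out with the ball still in its seat, and am holding it level and still over the middle of the lens, about 100 mm above it.

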